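Battery pack through the dust flap into its charging dock

ROBOT

A 6-joint arm with a two-finger parallel gripper is mounted at the origin on the work surface. World frame = base frame: x ahead of the robot, y to its left, z up, the work surface at z = 0. Lengths are in m, angles in rad, forces in N, time in s.
With the tool pointing down it reaches from about 0.25 to 0.85 m from the base axis. Payload 12.5 kg.
Tool frame: the origin (TCP) lies at the very end of the fingers, on their centre line; the grasp point (between the pads) lies 19 mm behind it; z points along the fingers, y is the direction in which the jaws open and shut (so a half turn about z gives the same grasp; the last joint's range is limited). The gripper opens to 93 mm and grips with 3 to 60 N. Pads are 15 mm wide; open, the fingers measure 128 mm over their backs; the gripper's body (75 mm by 188 mm) begins 65 mm behind the grasp point.
Start: joints at [-1.342, 0.351, 1.652, -0, 1.139, -0.085], TCP at [0.17, -0.523, 0.187] pointing down, gripper open.
Joint ranges: [-2.75, 2.75], [-0.79, 2.1], [0.01, 2.65], [-1.57, 4.71], [0.07, 3.14], [-2.87, 2.87]. Speed limits (rad/s): [2.22, 2.22, 2.79, 3.14, 3.14, 3.14].

INTERFACE

Orientations are given as a unit quaternion [w, x, y, z].
In Python, from plant import r gives the robot as it stands.
- The arm moves only by the tool jog_arm, never from a script. Its argument "motion" is a list that holds one entry, the list of rows, each a list of 4 numbers: the shift along the tool's x, y, z in cm, then the turn about the tool's z in degrees. In form: [[[tx, ty, tz, yaw], ...]]. A call has 1 to 20 rows; each row shifts and turns the commanded pose from where the row before left it, along the tool's axes as they then stand; what a row does not reach is not made up. A row lasts 1/12 s, in which the tool goes at most 41.7 mm and 7.16 degrees, less where a joint would pass 70% of its speed; a pose out of reach is approached as far as the arm can. A call with a gripper value outside its range is refused whole. "gripper" is the opening, from 0 (shut) to 1 (fully open), set as the call begins (left out, the last holds). The fingers move at their own pace and stop on an object; "force" is the grip in N (left out, the last holds). Time passes only in rows, so rows that do not move let the fingers close. It gives the time, the measured TCP pose, the force and the opening at its end, in the units of the state.
- r.sense(): the state, without advancing time (a new reading comes with each control period).
- r.grab_frame(name): name is "side" or "top" or "wrist"; returns the picture (480x640x3 uint8, blue, green, red); there is no depth.
- r.get_calibration(name): a dict with "mtx" (3x3 intrinsics, pixels), "k1" (the pictures are not rectified: a ray, as slopes to the right and down, at radius r is drawn at 1 + k1 r^2 times it, then the intrinsics apply), "rvec" (rotation vector, rad) and "tvec" (3), from world to camera coordinates, as OpenCV has them. Camera axes: x right, y down, z forward; pixel columns grow to the right and rows downward; lengths in m; the calibration is good to about 2 mm. A picture is of the moment at which its call begins: read the wrist's pose just before it. get_calibration takes no time and is no camera call; for the wrist camera it gives the pose at the moment of the call.
- r.sign_off(): hands the job in, once; it reports no verdict.
The state is a dict: "clock": time; "qpos": joint angles; "joint_vel": joint speeds; "tau": joint torques, N m; "ee_pos": TCP position; "tool_rot": TCP orientation; "contact_force": force on the tool from outside, world axes, zero at the start; "ft_torque": the same for the moment, N m; "finger_gap": finger opening in m.
Only numpy, scipy, OpenCV 4.12 (cv2) and the standard library are available. Lean on these libraries where they do the work, as an engineer would, in place of code of your own. Each camera call takes 0.05 s, during which the arm holds its last target. There are 200 camera calls.

TASK

Put the loose battery pack on to charge: push it, snout with the brass contact first, through the sprung dust flap into the bay of the charging dock, and press it home on the stiff sprung connector hidden at the back, firmly enough that the connector gives but never hard. Then let go and leave the pack in there with the flap swung shut behind it, without shoving the cup, the tin or the dryer ball about.

Things in the scene. Friction and masses are not known exactly. Their poses are not given: they have to be found in the camera images.
- pack: The battery pack, loose, 0.4 kg (20% either way). A grey block 50 mm long (x), 50 wide (y), 42 high; a black snout 26 mm long, 26 wide, 22 high with a brass contact in the middle of its front (+x), goes in first: 76 mm in all. A black grip post on top near the tail, 18 mm (x) by 28 mm (y), its axis at x = -20 mm, top 97 mm above the underside. Origin: underside, 45 mm behind the snout's tip, 31 mm ahead of the tail; z up.
- pack_grip (a point): Point on the axis of the pack's grip post, 78 mm above the pack's underside (19 mm below the post's top), 20 mm behind the pack's origin. Axes as the pack's.
- dock_mouth (a point): Middle of the mouth of the dock (white plastic, fixed, 82 mm wide), on top of its 5 mm floor plate. +x points straight into the bay, y to the left looking in, z up. The bay runs from x = 0 to 208 mm; side walls' inner faces at y = +-31 mm, narrowing by a taper (x = 62 to 87 mm) to guides at y = +-27.5 mm. Pass the pack in at y = -1 to -2 mm to clear the open flap.
- landing (a point): Middle of the dock's landing, 60 mm in front of the mouth: the bare floor plate, which runs out 105 mm before the mouth, 82 mm wide and 5 mm above the counter (this point is on its top). The pack can be stood here and slid in. Axes as dock_mouth.
- slot_end (a point): Inner end of the slot in the dock's roof, on the roof's top, 50 mm above the floor plate and 141 mm inside the mouth (roof 4 mm thick, underside 46 mm above the floor plate). The slot is 40 mm wide, on the bay's middle line, open at the mouth; the pack's grip post rides in it and sticks up out of it. The pack's block is wider than the slot, so it goes in only through the mouth.
- flap_hinge (a point): On the dust flap's upright hinge axis, at x = 3 mm, y = +29 mm of dock_mouth, 20 mm above the floor plate. The flap is a grey plastic leaf 3 mm thick, 57 mm wide, 36 mm high, that closes the mouth and swings inward only, to lie along the left wall.
- flap (a joint): Angle of the dust flap: 0 shut, 1.57 rad wide open (inward). A spring shuts it: 0.018 N m when shut, 0.065 N m wide open, felt as 1 to 6 N at the pack. The snout pushes it open, the pack's side holds it open, and it shuts by itself once the pack's tail is more than 61 mm inside the mouth. More than 15 N on it is too hard.
- connector (a joint): Travel of the sprung connector: 0 untouched, 0.010 m hard stop. A block 40 mm wide under the closed rear roof; the snout meets it 142 to 182 mm inside the mouth, different each start and not told. It gives at 6 N, then 1.2 N more per mm (18 N at the stop), plus the pack's own sliding. It stays when let go, or creeps back to 5 mm. Seated is 4 mm or more (about 11 N); over 20 N is too hard.
- cup: Bystander: a mint ceramic cup, 76 mm across and 85 mm high, origin under its middle. Leave it alone.
- tin: Bystander: a round stainless steel pin tin, 71 mm across and 42 mm high, origin under its middle. Leave it alone.
- ball: Bystander: a purple silicone dryer ball, 68 mm across, with small bumps and a flat foot, origin under its middle. Leave it alone.

How it is judged:
By the outcome, as a careful person would: the job done as asked, in the order asked, and still so for the second after the job is handed in, with the robot touching nothing.
It also fails if it takes over 64 s, if anything falls off the work surface, if the arm or the gripper's body presses on something with over 40 N, if the wrist force passes 120 N, or if a joint passes its speed limit or range.

## Working session

There is one attempt and no reset: what is moved stays moved. The work goes in short steps, Python scripts to look and compute and a tool call to move; the robot and the scene stay as the last step left them, time stands still between calls to the robot, and variables do not carry over. Pictures are saved under pics/ and viewed, about 8 in all and at most 12, crops included, and the job is handed in when it is done.

Besides the shell and the picture viewer there is one more tool, called after "Request:" as name(argument=value, ...), one argument or row to a line, values as JSON. jog_arm: Moves the arm, as the interface text tells. Its arguments: {"type":"object","properties":{"motion":{"type":"array"},"gripper":{"type":"number"},"force":{"type":"number"}},"required":["motion"]}

```bash
mkdir -p pics; ls; python3 - <<'E'
from plant import r
import cv2
for n in("top","side"):
    cv2.imwrite(f"pics/{n}0.png",r.grab_frame(n)); c=r.get_calibration(n); print(n,c)
s=r.sense();print(s)
E
```

```text
pics
top {'mtx': array([[471.98911739,   0.        , 319.79000698],
       [  0.        , 471.98911739, 241.90457713],
       [  0.        ,   0.        ,   1.        ]]), 'k1': 0.03131577399957834, 'rvec': array([ 2.14962069, -2.18112624,  0.13842401]), 'tvec': array([0.01275545, 0.55570285, 0.83879055])}
side {'mtx': array([[572.26906884,   0.        , 320.33667448],
       [  0.        , 572.26906884, 236.60009918],
       [  0.        ,   0.        ,   1.        ]]), 'k1': -0.13047355196522098, 'rvec': array([-0.00581428, -2.94655734,  1.08025224]), 'tvec': array([0.52709656, 0.03307367, 1.31029781])}
{'clock': 0.1, 'qpos': array([-1.34158244e+00,  3.51151023e-01,  1.65236834e+00, -1.33080079e-05,
        1.13905887e+00, -8.45797729e-02]), 'joint_vel': array([ 0.0001091 , -0.00239303, -0.00150079, -0.00102256, -0.00052641,
        0.00047398]), 'tau': array([ 8.40938665e-04, -4.98030281e+01, -2.85705060e+01,  7.00751483e-02,
        2.39158608e-02, -3.75396405e-05]), 'ee_pos': array([ 0.1697233 , -0.52280669,  0.18696929]), 'tool_rot': array([-4.91063811e-04,  9.87716365e-01,  1.56256645e-01, -4.16322205e-05]), 'contact_force': array([ 0.72696327, -0.25434699,  0.20723618]), 'ft_torque': array([-0.0260709 ,  0.05109029, -0.07973084]), 'finger_gap': 0.09261724494300234}
```

View pics/top0.png

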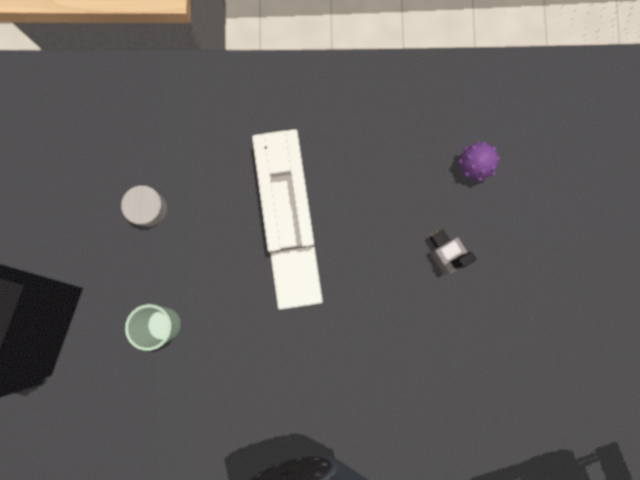

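View pics/side0.png

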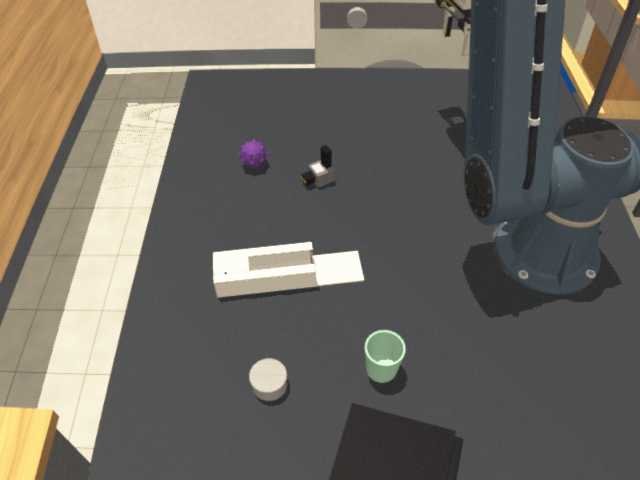

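The top picture shows the dock running from its far end at (275,132) to the landing end at (300,307). The pack is near (450,252) with its snout up-left, the ball at (480,161), the tin at (143,206) and the cup at (152,327). The side view agrees. I'll enlarge the dock and the pack.

```bash
python3 - <<'E'
import cv2,numpy as np
t=cv2.imread("pics/top0.png");s=cv2.imread("pics/side0.png")
f=lambda a,w,h:cv2.resize(a,(w,h),interpolation=cv2.INTER_CUBIC)
a=f(t[120:320,240:340],300,600) #x3
b=f(t[215:285,415:485],420,420) #x6
c=np.zeros((600,720,3),np.uint8);c[:,:300]=a;c[:420,300:]=b
cv2.imwrite("pics/c1.png",c)
d=f(s[135:195,290:350],360,360) #x6
e=f(s[230:310,200:380],720,320) #x4
c=np.zeros((600,720,3),np.uint8)
c[:240,:240]=f(d,240,240)
c[:280,:280]=f(s[135:205,280:350],280,280)
c[280:,:]=e
cv2.imwrite("pics/c2.png",c)
E
```

```text
(no output)
```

View pics/c1.png

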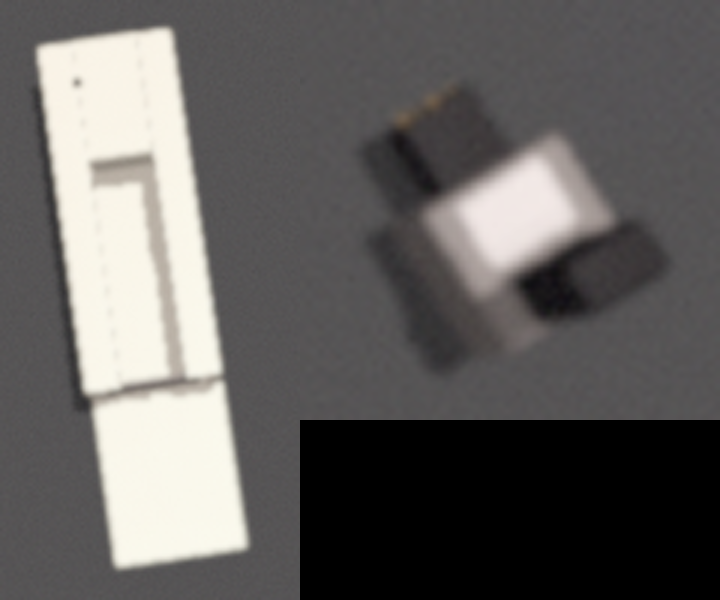

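View pics/c2.png

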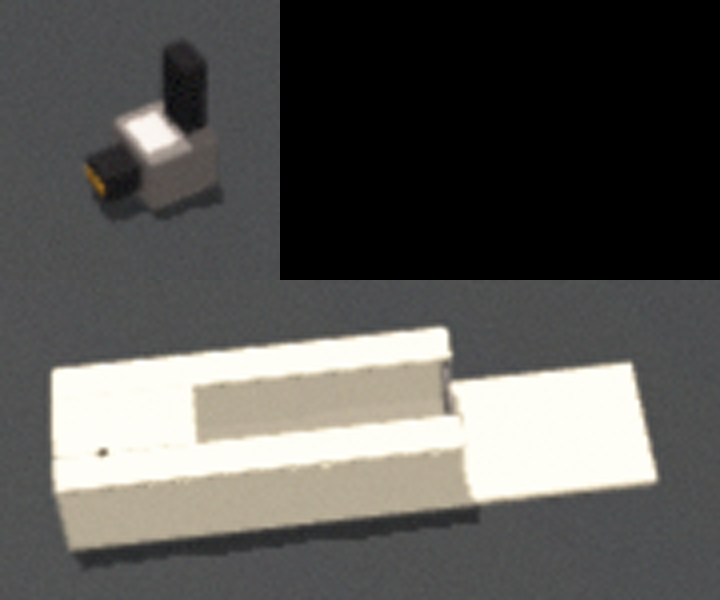

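The dock's roof, slot end and landing corners are clear in the crop, and so are the pack's block and post in both views. Next I'll fit the poses by reprojection and overlay them to check.

```bash
cat > h.py <<'E'
import numpy as np,cv2
from scipy.optimize import least_squares
from plant import r
def proj(P,c):
    R=cv2.Rodrigues(np.array(c["rvec"]))[0];q=np.atleast_2d(P)@R.T+np.array(c["tvec"]);s=q[:,:2]/q[:,2:]
    s=s*(1+c["k1"]*(s**2).sum(1,keepdims=True));m=np.array(c["mtx"]);return s*[m[0,0],m[1,1]]+m[:2,2]
def T(p,L,z0=0):
    L=np.atleast_2d(L);c,s=np.cos(p[2]),np.sin(p[2])
    return np.c_[p[0]+c*L[:,0]-s*L[:,1],p[1]+s*L[:,0]+c*L[:,1],L[:,2]+z0]
def box(x0,x1,y0,y1,z0,z1): return np.array([[x,y,z] for x in(x0,x1) for y in(y0,y1) for z in(z0,z1)])/1e3
ED=[(a,b) for a in range(8) for b in range(a) if bin(a^b).count("1")==1]
PACK=[box(-31,19,-25,25,0,42),box(19,45,-13,13,10,32),box(-29,-11,-14,14,42,97)]
DOCK=[box(-105,0,-41,41,0,5),box(0,212,-41,41,5,55),box(0,141,-20,20,55,55)]
def draw(im,c,p,B,k,off,col=(0,0,255)):
    for b in B:
        q=(proj(T(p,b),c)-off+.5)*k-.5
        for i,j in ED: cv2.line(im,tuple(int(v) for v in q[i].round()),tuple(int(v) for v in q[j].round()),col,1,cv2.LINE_AA)
def fit(obs,p0):
    def f(p): return np.concatenate([(proj(T(p,np.array(l)/1e3),r.get_calibration(n))-[u]).ravel() for n,l,u in obs])
    s=least_squares(f,p0,loss="soft_l1");return s.x,f(s.x).reshape(-1,2).round(1)
E
cat > fit1.py <<'E'
from h import *
t=lambda u,v,k,o:((np.array([u,v])+.5)/k-.5+o)
A=lambda u,v:t(u,v,3,(240,120)); B=lambda u,v:t(u-300,v,6,(415,215)); C=lambda u,v:t(u,v,4,(280,135)); D=lambda u,v:t(u,v-280,4,(200,230))
dock=[("top",[-105,41,5],A(117,568)),("top",[-105,-41,5],A(248,548)),("top",[0,41,55],A(83,395)),("top",[0,-41,55],A(222,376)),
("top",[141,20,55],A(92,162)),("top",[141,-20,55],A(152,154)),
("side",[-105,41,5],D(656,482)),("side",[-105,-41,5],D(632,363)),("side",[141,-20,55],D(195,386)),("side",[0,41,55],D(465,450)),("side",[0,-41,55],D(446,328))]
pack=[("top",[-20,0,97],B(618,265)),("top",[19,-25,42],B(560,133)),("top",[-31,25,42],B(510,355)),
("side",[-20,0,97],C(185,52)),("side",[19,25,0],C(152,210)),("side",[-31,25,0],C(215,182)),("side",[19,-25,42],C(115,122))]
d,e=fit(dock,[.5,0,0]);print(d,e.tolist())
p,e=fit(pack,[.5,-.3,.5]);print(p,e.tolist())
np.savez("pose.npz",d=d,p=p)
ti=cv2.imread("pics/top0.png");si=cv2.imread("pics/side0.png");ct=r.get_calibration("top");cs=r.get_calibration("side")
f=lambda a,w,h:cv2.resize(a,(w,h),interpolation=cv2.INTER_CUBIC)
a=f(ti[120:320,240:340],300,600);draw(a,ct,d,DOCK,3,(240,120))
b=f(ti[215:285,415:485],420,420);draw(b,ct,p,PACK,6,(415,215))
s=f(si[135:205,280:350],420,420);draw(s,cs,p,PACK,6,(280,135))
c=np.zeros((600,800,3),np.uint8);c[:,:300]=a
c[:300,300:600]=f(b,300,300);c[300:,300:600]=f(s,300,300)
e=f(si[230:310,200:380],540,240);draw(e,cs,d,DOCK,3,(200,230));c[:540,600:]=cv2.rotate(e,cv2.ROTATE_90_CLOCKWISE)[:,20:220]
cv2.imwrite("pics/o1.png",c)
E
python3 fit1.py
```

```text
[0.54227279 0.05644199 0.13236638] [[-0.0, 0.5], [-0.3, 0.7], [1.2, 0.3], [0.1, 0.0], [-0.8, 0.3], [0.9, -0.1], [-0.2, -0.1], [-0.7, 0.8], [-1.0, 0.3], [-0.2, -0.4], [-0.2, 0.5]]
[ 0.53163654 -0.23629706  0.53527299] [[0.5, 0.8], [0.1, -0.0], [0.6, 0.6], [-0.8, 1.0], [-0.7, 1.6], [0.4, 1.4], [-1.7, -0.2]]
```

View pics/o1.png

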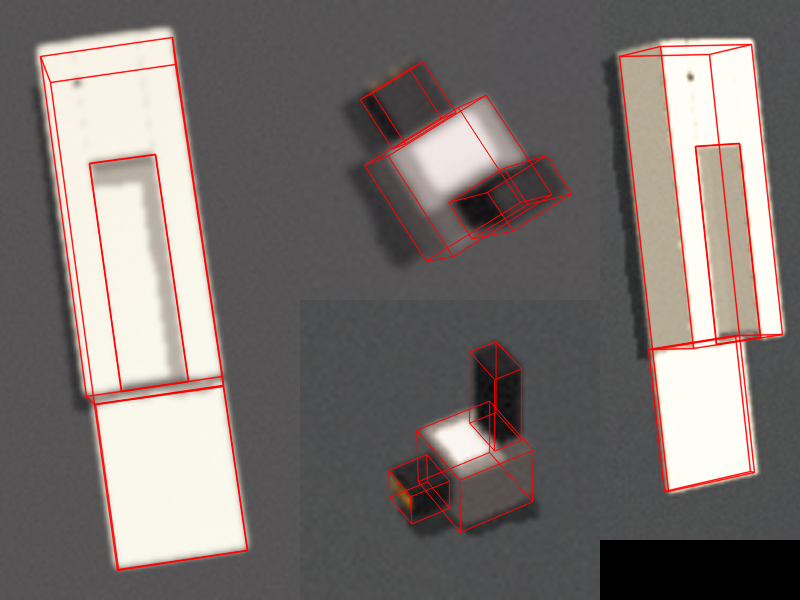

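The overlay fits within about 1 px in both views: the dock's yaw is 0.132, with the mouth at (0.542, 0.056). I'll grip the post across its 18 mm side, with the jaws along the pack's x. A quick script will give the move deltas.

```bash
cat >> h.py <<'E'
def Rt(s):
    from scipy.spatial.transform import Rotation as Q
    w,x,y,z=s["tool_rot"];return Q.from_quat([x,y,z,w]).as_matrix()
def to(goal,ang):
    "tool-axis shift (cm) to TCP goal and yaw deg for tool y at world angle ang"
    s=r.sense();R=Rt(s);a=np.arctan2(R[1,1],R[0,1])
    print("t",s["clock"],"tcp",s["ee_pos"].round(4),"yang",a.round(4),"F",s["contact_force"].round(1),"gap",s["finger_gap"].round(4))
    print("shift cm",(R.T@(np.array(goal)-s["ee_pos"])*100).round(3),"yaw",np.degrees(-(ang-a)).round(2),"tilt",R[:,2].round(4))
E
python3 -c "
from h import *
z=np.load('pose.npz');p=z['p'];g=T(p,[[-.02,0,.187]])[0];print(g);to(g,p[2])"
```

```text
[ 0.51443396 -0.24649858  0.187     ]Traceback (most recent call last):
  File "<string>", line 3, in <module>
    z=np.load('pose.npz');p=z['p'];g=T(p,[[-.02,0,.187]])[0];print(g);to(g,p[2])
                                                                      ~~^^^^^^^^
  File "h.py", line 27, in to
    print("t",s["clock"],"tcp",s["ee_pos"].round(4),"yang",a.round(4),"F",s["contact_force"].round(1),"gap",s["finger_gap"].round(4))
                                                                                                            ^^^^^^^^^^^^^^^^^^^^^
AttributeError: 'float' object has no attribute 'round'
```

```bash
sed -i 's/s\["finger_gap"\].round(4)/round(s["finger_gap"],4)/' h.py
```

Request:
jog_arm(
  motion=[
    [[3.18, -1.2, 0, 0], [3.18, -1.2, 0, 0], [3.18, -1.2, 0, 0], [3.18, -1.2, 0, 0], [3.18, -1.2, 0, 0], [3.18, -1.2, 0, 0], [3.18, -1.2, 0, 0], [3.18, -1.2, 0, 0], [3.18, -1.2, 0, 0], [3.18, -1.2, 0, 0], [3.18, -1.2, 0, 0], [3.18, -1.2, 0, 0], [3.18, -1.2, 0, 0]],
  ],
  gripper=1,
)

```text
clock: 1.18
ee_pos: [0.5159, -0.2457, 0.1872]
tool_rot: [-0.0, 0.988, 0.156, -0.0]
contact_force: [0.0, -1.4, -0.4]
finger_gap: 0.0928
```

Request:
jog_arm(
  motion=[
    [[0, 0, 0, -6.8], [0, 0, 0, -6.8], [0, 0, 0, -6.8], [0, 0, 0, -6.8], [0, 0, 0, -6.8], [0, 0, 0, -6.8], [0, 0, 0, -6.8], [0, 0, 0, -6.8], [0, 0, 0, -6.8], [0, 0, 0, -6.8], [0, 0, 0, -6.8], [0, 0, 0, -6.8], [0, 0, 0, -6.8], [0, 0, 0, -6.8], [0, 0, 0, -6.8], [0, 0, 0, 0], [0, 0, 0, 0]],
  ],
)

```text
clock: 2.6
ee_pos: [0.5147, -0.247, 0.1872]
tool_rot: [-0.0, 0.502, 0.865, 0.0]
contact_force: [0.6, 0.4, 0.1]
finger_gap: 0.0929
```

```bash
python3 -c "
from h import *
z=np.load('pose.npz');p=z['p'];g=T(p,[[-.02,0,.187]])[0];to(g,p[2])
c=r.get_calibration('wrist');im=r.grab_frame('wrist');cv2.imwrite('pics/w0.png',im)
draw(im,c,p,PACK,1,(0,0));cv2.imwrite('pics/w1.png',im)"
```

```text
t 2.6 tcp [ 0.5147 -0.247   0.1872] yang 0.5195 F [0.6 0.4 0.1] gap 0.0929
shift cm [0.062 0.    0.02 ] yaw -0.9 tilt [-4.e-04  3.e-04 -1.e+00]
```

View pics/w1.png

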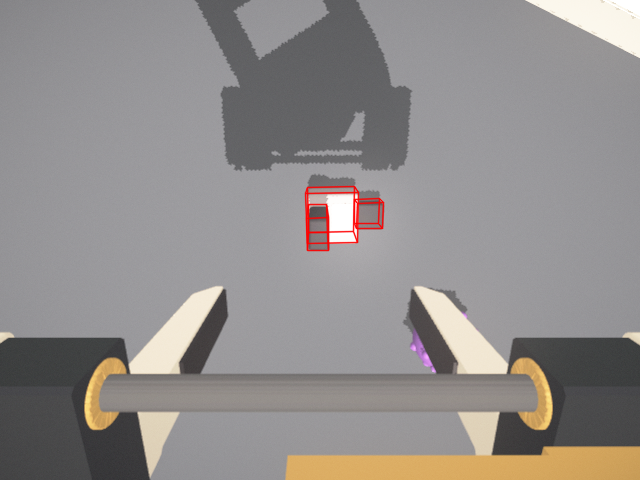

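The model overlay lands on the pack (block around (332,215), snout at (370,214)), so the pose is confirmed. I'll descend and grip.

Request:
jog_arm(
  motion=[
    [[0.06, 0, 2.5, -0.9], [0, 0, 2.5, 0], [0, 0, 2.5, 0], [0, 0, 2.5, 0], [0, 0, 2.0, 0], [0, 0, 0.8, 0], [0, 0, 0, 0], [0, 0, 0, 0]],
  ],
)

```text
clock: 3.32
ee_pos: [0.5148, -0.2468, 0.06]
tool_rot: [0.0, 0.494, 0.869, 0.0]
contact_force: [-0.0, -0.2, 0.6]
finger_gap: 0.0932
```

Request:
jog_arm(
  motion=[
    [[0, 0, 0, 0], [0, 0, 0, 0], [0, 0, 0, 0], [0, 0, 0, 0], [0, 0, 0, 0], [0, 0, 0, 0], [0, 0, 0, 0], [0, 0, 0, 0], [0, 0, 0, 0], [0, 0, 0, 0], [0, 0, 0, 0], [0, 0, 0, 0]],
  ],
  gripper=0,
  force=30,
)

```text
clock: 4.32
ee_pos: [0.5146, -0.2466, 0.0594]
tool_rot: [-0.0, 0.493, 0.87, 0.0]
contact_force: [0.6, 0.5, 0.6]
finger_gap: 0.0178
```

Request:
jog_arm(
  motion=[
    [[0, 0, -0.5, 0], [0, 0, -1, 0], [0, 0, -2, 0], [0, 0, -2, 0], [0, 0, -0.5, 0], [0, 0, 0, 0], [0, 0, 0, 0]],
  ],
)

```text
clock: 4.9
ee_pos: [0.5143, -0.2464, 0.1191]
tool_rot: [-0.0, 0.493, 0.87, -0.0]
contact_force: [-0.4, -0.5, -3.9]
finger_gap: 0.0174
```

```bash
python3 -c "
from h import *
z=np.load('pose.npz');d=z['d'];g=T(d,[[-.092,-.0015,.119]])[0];to(g,d[2])
"
```

```text
t 4.9 tcp [ 0.5143 -0.2464  0.1191] yang 0.539 F [-0.4 -0.5 -3.9] gap 0.0174
shift cm [2.8058e+01 9.4400e+00 1.3000e-02] yaw 23.3 tilt [-3.e-04  1.e-04 -1.e+00]
```

Request:
jog_arm(
  motion=[
    [[1.4, 0.5, 0, 0], [2.78, 1.01, 0, 0], [2.78, 1.01, 0, 0], [2.78, 1.01, 0, 0], [2.78, 1.01, 0, 0], [2.78, 1.01, 0, 0], [2.78, 1.01, 0, 0], [2.78, 1.01, 0, 0], [2.78, 1.01, 0, 0], [2.78, 1.01, 0, 0], [1.36, 0.5, 0, 0], [0, 0, 0, 0], [0, 0, 0, 5.8], [0, 0, 0, 5.8], [0, 0, 0, 5.8], [0, 0, 0, 5.9], [0, 0, 0, 0], [0, 0, 0, 0]],
  ],
)

```text
clock: 6.4
ee_pos: [0.4581, 0.0433, 0.1189]
tool_rot: [-0.0, 0.658, 0.753, -0.0]
contact_force: [-0.2, -0.4, -3.7]
finger_gap: 0.0178
```

```bash
python3 -c "
from h import *
z=np.load('pose.npz');d=z['d'];g=T(d,[[-.085,-.0015,.0645]])[0];to(g,d[2])
"
```

```text
t 6.4 tcp [0.4581 0.0433 0.1189] yang 0.1351 F [-0.2 -0.4 -3.7] gap 0.0178
shift cm [0.041 0.025 5.435] yaw 0.16 tilt [-0.0012 -0.     -1.    ]
```

Request:
jog_arm(
  motion=[
    [[0.04, 0.03, 2, 0.2], [0, 0, 2, 0], [0, 0, 1, 0], [0, 0, 0.2, 0], [0, 0, 0.1, 0], [0, 0, 0.1, 0], [0, 0, 0, 0], [0, 0, 0, 0], [0, 0, 0, 0]],
  ],
)

```text
clock: 7.15
ee_pos: [0.4591, 0.044, 0.066]
tool_rot: [0.0, 0.66, 0.751, 0.0]
contact_force: [0.5, 0.0, -4.5]
finger_gap: 0.0175
```

```bash
python3 -c "
from h import *
z=np.load('pose.npz');d=z['d'];g=T(d,[[-.085,-.0015,.0644]])[0];to(g,d[2])
s=r.sense();a=np.arctan2(*Rt(s)[:2,1][::-1])
z0=s['ee_pos'][2]-.0594
pp=[*(s['ee_pos'][:2]+.02*np.array([np.cos(a),np.sin(a)])),a];print(pp,z0)
np.savez('pose2.npz',pp=pp)
ims={n:r.grab_frame(n) for n in('top','side')}
for n,im in ims.items(): cv2.imwrite(f'pics/{n}2.png',im)
PK=[b+[0,0,z0] for b in PACK]
out=[]
for n,o,w,h in(('top',(255,225),80,100),('side',(280,220),100,100)):
    k=500//max(w,h)+0
    im=cv2.resize(ims[n][o[1]:o[1]+h,o[0]:o[0]+w],None,fx=k,fy=k,interpolation=cv2.INTER_CUBIC)
    j=im.copy()
    c=r.get_calibration(n);draw(im,c,pp,PK,k,o);draw(im,c,d,DOCK,k,o,(0,200,0));out.append(im)
cv2.imwrite('pics/o2.png',cv2.resize(np.hstack(out),(792,440)))
"
```

```text
t 7.15 tcp [0.4591 0.044  0.066 ] yang 0.1291 F [ 0.5  0.  -4.5] gap 0.0175
shift cm [-0.018 -0.097  0.156] yaw -0.19 tilt [ 0.001  0.    -1.   ]
[np.float64(0.47898221454582873), np.float64(0.04661119132849216), np.float64(0.12906569911188573)] 0.006565825108528246
```

View pics/o2.png

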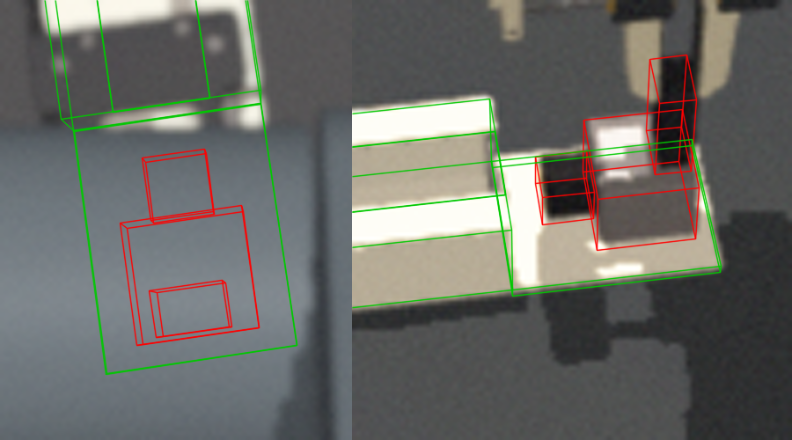

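The top view is blocked by the arm. In the side view the pack stands on the landing with snout and post near the model, though the block sits about 2 px higher in the picture than predicted. I'll check the lateral offset with the wrist camera.

```bash
python3 -c "
from h import *
d=np.load('pose.npz')['d'];pp=np.load('pose2.npz')['pp']
c=r.get_calibration('wrist');im=r.grab_frame('wrist');cv2.imwrite('pics/w2.png',im)
PK=[b+[0,0,.0066] for b in PACK]
draw(im,c,pp,PK,1,(0,0));draw(im,c,d,DOCK,1,(0,0),(0,200,0))
cv2.imwrite('pics/w3.png',im)
"
```

```text
(no output)
```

View pics/w3.png

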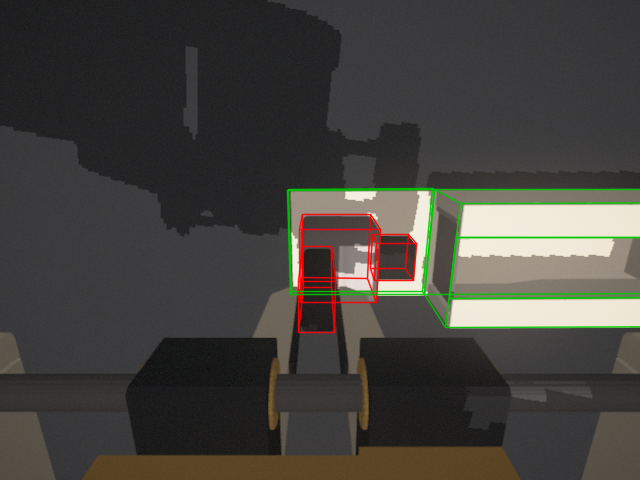

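```bash
python3 -c "
import cv2,numpy as np
a=cv2.imread('pics/w2.png')[180:340,280:470];b=cv2.imread('pics/w3.png')[180:340,280:470]
a=cv2.convertScaleAbs(a,alpha=1.3,beta=30)
cv2.imwrite('pics/w4.png',np.hstack([cv2.resize(i,None,fx=2.1,fy=3.5,interpolation=cv2.INTER_CUBIC) for i in(a,b)]))
"
```

```text
(no output)
```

View pics/w4.png

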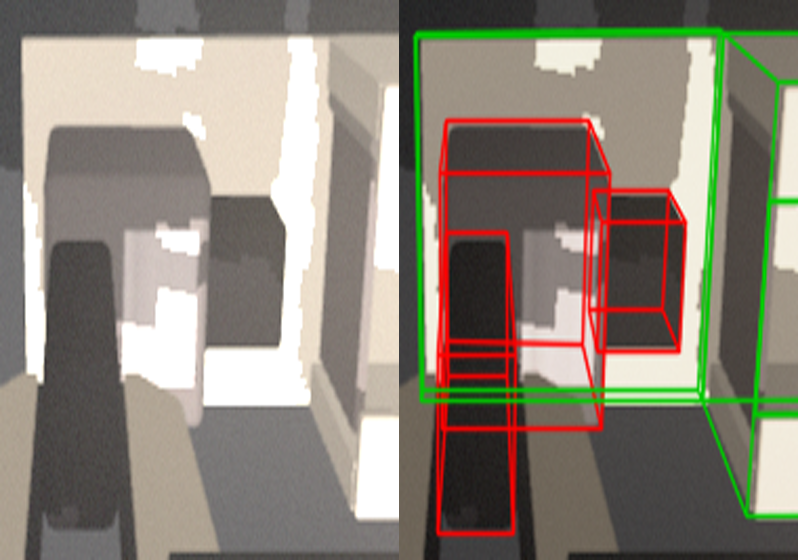

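The wrist view shows that pack and dock are both shifted by the same ~1.5 px, so they agree to about 0.5 mm. The pack sits at about y = -1.5 to -2 mm in the dock frame, with matching yaw. I'll start the insertion, hovering about 1 mm above the plate.

Request:
jog_arm(
  motion=[
    [[0, 0.2, 0.06, -0.1], [0, 0.4, 0, 0], [0, 0.4, 0, 0], [0, 0.4, 0, 0], [0, 0.4, 0, 0], [0, 0.4, 0, 0], [0, 0.4, 0, 0], [0, 0.4, 0, 0], [0, 0.4, 0, 0], [0, 0.4, 0, 0], [0, 0.4, 0, 0], [0, 0.2, 0, 0], [0, 0, 0, 0]],
  ],
)

```text
clock: 8.38
ee_pos: [0.5035, 0.0497, 0.0679]
tool_rot: [0.001, 0.659, 0.752, 0.0]
contact_force: [-13.9, -1.5, 38.7]
finger_gap: 0.0181
```

```bash
cat > st.py <<'E'
from h import *
d=np.load('pose.npz')['d'];s=r.sense();c,n=np.cos(d[2]),np.sin(d[2]);M=np.array([[c,n],[-n,c]])
q=M@(s['ee_pos'][:2]-d[:2])*1e3;R=Rt(s)
print("t",round(s['clock'],2),"tcp dock mm",q.round(1),"tip",(q[0]+65).round(1),"z",s['ee_pos'][2].round(4),"dyaw deg",np.degrees(np.arctan2(R[1,1],R[0,1])-d[2]).round(2),"F dock",(M@s['contact_force'][:2]).round(1),s['contact_force'][2].round(1),"tq",s['ft_torque'].round(2),"tilt",R[:,2].round(3))
E
python3 st.py
```

```text
t 8.38 tcp dock mm [-39.3  -1.5] tip 25.7 z 0.0679 dyaw deg -0.08 F dock [-14.    0.3] 38.7 tq [-0.39  2.99  0.02] tilt [ 0.001 -0.    -1.   ]
```

Unexpected force: 39 N up and 14 N back. I'll grab pictures now and then back off straight away.

```bash
python3 -c "
from h import *
for n in('side','wrist','top'): cv2.imwrite(f'pics/{n}5.png',r.grab_frame(n))
a=cv2.imread('pics/side5.png')[200:310,250:370];b=cv2.imread('pics/wrist5.png')[170:350,280:480]
cv2.imwrite('pics/x5.png',np.hstack([cv2.resize(a,(400,367),interpolation=cv2.INTER_CUBIC),cv2.resize(b,(400,367),interpolation=cv2.INTER_CUBIC)]))
"; python3 st.py
```

```text
t 8.53 tcp dock mm [-39.5  -1.5] tip 25.5 z 0.0678 dyaw deg -0.09 F dock [-14.    0.6] 37.9 tq [-0.37  2.94  0.02] tilt [ 0.001 -0.    -1.   ]
```

Request:
jog_arm(
  motion=[
    [[0, -0.3, 0, 0], [0, -0.4, 0, 0], [0, 0, 0, 0]],
  ],
)

```text
clock: 8.78
ee_pos: [0.4964, 0.0489, 0.0664]
tool_rot: [0.001, 0.659, 0.752, 0.001]
contact_force: [-4.4, -0.7, 14.2]
finger_gap: 0.0173
```

View pics/x5.png

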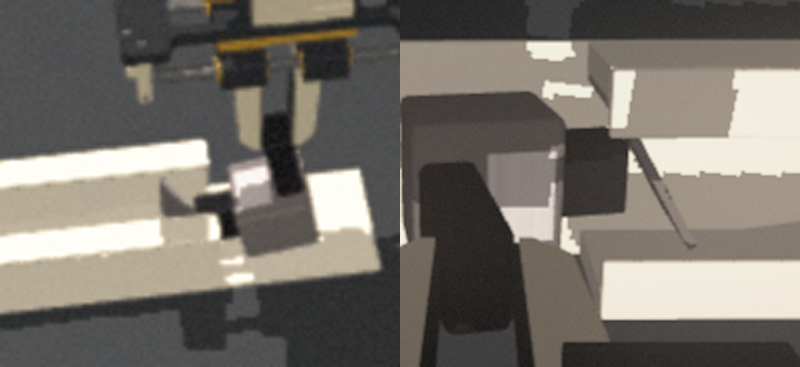

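```bash
python3 st.py
```

```text
t 8.78 tcp dock mm [-46.4  -1.5] tip 18.6 z 0.0664 dyaw deg -0.11 F dock [-4.5 -0.1] 14.2 tq [-0.06  0.56 -0.03] tilt [ 0.003  0.    -1.   ]
```

The pack pitched nose-down in the grip: the post leans forward, and the flap at (660,190) is part open. The nose then dug into the plate. I'll retreat to the landing, set it flat and regrip lower and harder, then slide it along the plate with light down-pressure.

Request:
jog_arm(
  motion=[
    [[0, -0.3, -0.1, 0], [0, -0.5, -0.2, 0], [0, -0.5, 0, 0], [0, -0.5, 0, 0], [0, -0.5, 0, 0], [0, -0.5, 0, 0], [0, -0.5, 0, 0], [0, -0.3, 0, 0], [0, 0, 0.2, 0], [0, 0, 0.1, 0], [0, 0, 0, 0]],
  ],
)

```text
clock: 9.7
ee_pos: [0.46, 0.0441, 0.0668]
tool_rot: [0.0, 0.659, 0.752, 0.0]
contact_force: [-12.4, -1.6, 31.8]
finger_gap: 0.0179
```

```bash
python3 st.py
```

```text
t 9.7 tcp dock mm [-83.2  -1.4] tip -18.2 z 0.0668 dyaw deg -0.1 F dock [-12.5   0.1] 31.8 tq [-0.22  2.44 -0.  ] tilt [ 0. -0. -1.]
```

Request:
jog_arm(
  motion=[
    [[0, 0, -0.15, 0], [0, 0, 0, 0], [0, 0, 0, 0]],
  ],
)

```text
clock: 9.95
ee_pos: [0.4601, 0.0442, 0.0666]
tool_rot: [0.0, 0.659, 0.752, 0.0]
contact_force: [-3.3, -0.6, 5.2]
finger_gap: 0.0177
```

Request:
jog_arm(
  motion=[
    [[0, 0, 0, 0], [0, 0, 0, 0], [0, 0, 0, 0], [0, 0, 0, 0], [0, 0, 0, 0], [0, 0, 0, 0]],
  ],
  gripper=0.5,
)

```text
clock: 10.45
ee_pos: [0.46, 0.0442, 0.0663]
tool_rot: [0.0, 0.659, 0.752, 0.0]
contact_force: [-0.1, 0.5, 0.6]
finger_gap: 0.0459
```

```bash
python3 st.py; python3 -c "
from h import *
for n in('side','wrist'): cv2.imwrite(f'pics/{n}6.png',r.grab_frame(n))
a=cv2.imread('pics/side6.png')[200:310,270:390];b=cv2.imread('pics/wrist6.png')[180:340,280:470]
cv2.imwrite('pics/x6.png',np.hstack([cv2.resize(a,(400,367),interpolation=cv2.INTER_CUBIC),cv2.resize(b,(400,367),interpolation=cv2.INTER_CUBIC)]))
"
```

```text
t 10.45 tcp dock mm [-83.2  -1.3] tip -18.2 z 0.0663 dyaw deg -0.1 F dock [-0.   0.5] 0.6 tq [-0.07 -0.09 -0.  ] tilt [ 0.  0. -1.]
```

View pics/x6.png

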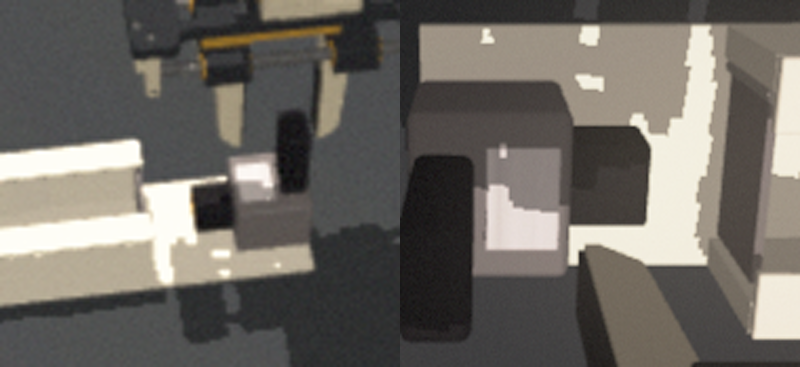

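The pack is now flat on the landing with the post upright, and the flap at (745,190) is shut. The post sits about 11 mm behind the tool centre, so I'll move back, lower slightly and regrip at 60 N.

Request:
jog_arm(
  motion=[
    [[-0.03, -0.6, 0.3, 0.1], [0, -0.5, 0.3, 0], [0, 0, 0, 0], [0, 0, 0, 0]],
  ],
)

```text
clock: 10.88
ee_pos: [0.4485, 0.0424, 0.0602]
tool_rot: [-0.0, 0.66, 0.751, -0.0]
contact_force: [0.7, 0.5, 0.2]
finger_gap: 0.0465
```

Request:
jog_arm(
  motion=[
    [[0, 0, 0, 0], [0, 0, 0, 0], [0, 0, 0, 0], [0, 0, 0, 0], [0, 0, 0, 0], [0, 0, 0, 0], [0, 0, 0, 0], [0, 0, 0, 0]],
  ],
  gripper=0,
  force=60,
)

```text
clock: 11.55
ee_pos: [0.4489, 0.0424, 0.0603]
tool_rot: [-0.0, 0.66, 0.751, -0.0]
contact_force: [-0.4, 0.0, -0.3]
finger_gap: 0.0174
```

Request:
jog_arm(
  motion=[
    [[0, 0, 0.06, 0], [0, 0.2, 0, 0], [0, 0.3, 0, 0], [0, 0, 0, 0]],
  ],
)

```text
clock: 11.88
ee_pos: [0.4513, 0.0428, 0.061]
tool_rot: [-0.002, 0.66, 0.751, -0.002]
contact_force: [-22.6, -3.1, 41.0]
finger_gap: 0.0173
```

```bash
python3 st.py; python3 -c "
from h import *
cv2.imwrite('pics/wrist7.png',r.grab_frame('wrist'))"
```

```text
t 11.88 tcp dock mm [-92.   -1.5] tip -27.0 z 0.061 dyaw deg -0.18 F dock [-22.8  -0.1] 41.0 tq [-0.87  4.55  0.  ] tilt [-0.007 -0.001 -1.   ]
```

Pressing down wedges the nose against the plate, so that approach is out. New plan: carry it hovering (60 N grip) through the flap until the block is between the walls. Then set it down, let go, and push it home with closed fingers through the slot, low against the tail, so there's no pitching moment.

Request:
jog_arm(
  motion=[
    [[0, -0.5, 0, 0], [0, 0, -0.06, 0], [0, 0, 0, 0]],
  ],
)

```text
clock: 12.18
ee_pos: [0.4486, 0.0424, 0.0604]
tool_rot: [-0.0, 0.66, 0.751, -0.0]
contact_force: [-4.4, -0.1, 6.6]
finger_gap: 0.0174
```

Request:
jog_arm(
  motion=[
    [[0, 0, 0, 0], [0, 0, 0, 0], [0, 0, 0, 0], [0, 0, 0, 0]],
  ],
  gripper=0.35,
)

```text
clock: 12.52
ee_pos: [0.4491, 0.0425, 0.0602]
tool_rot: [0.0, 0.66, 0.751, 0.0]
contact_force: [0.1, 0.2, 0.5]
finger_gap: 0.0317
```

Request:
jog_arm(
  motion=[
    [[0, 0, 0, 0], [0, 0, 0, 0], [0, 0, 0, 0], [0, 0, 0, 0], [0, 0, 0, 0], [0, 0, 0, 0]],
  ],
  gripper=0,
  force=60,
)

```text
clock: 13.02
ee_pos: [0.4489, 0.0424, 0.0603]
tool_rot: [-0.0, 0.66, 0.751, -0.0]
contact_force: [0.1, 0.3, -1.2]
finger_gap: 0.017
```

Request:
jog_arm(
  motion=[
    [[0, 0, -0.1, 0], [0, 0, -0.1, 0], [0, 0, 0, 0], [0, 0, 0, 0]],
  ],
)

```text
clock: 13.35
ee_pos: [0.4489, 0.0424, 0.0623]
tool_rot: [-0.0, 0.66, 0.751, -0.0]
contact_force: [0.4, 0.7, -3.9]
finger_gap: 0.0173
```

```bash
python3 st.py
```

```text
t 13.35 tcp dock mm [-94.4  -1.5] tip -29.4 z 0.0623 dyaw deg -0.21 F dock [0.5 0.7] -3.9 tq [-0.05 -0.08  0.04] tilt [-0.  0. -1.]
```

Request:
jog_arm(
  motion=[
    [[0, 0.5, 0, -0.2], [0, 0.8, 0, 0], [0, 0.8, 0, 0], [0, 0.5, 0, 0], [0, 0.3, 0, 0], [0, 0.2, 0, 0], [0, 0.2, 0, 0], [0, 0.2, 0, 0], [0, 0, 0, 0]],
  ],
)

```text
clock: 14.1
ee_pos: [0.4836, 0.047, 0.0622]
tool_rot: [-0.0, 0.659, 0.752, -0.0]
contact_force: [-1.2, -0.2, -4.0]
finger_gap: 0.0174
```

```bash
python3 st.py
```

```text
t 14.1 tcp dock mm [-59.4  -1.6] tip 5.6 z 0.0622 dyaw deg -0.0 F dock [-1.2 -0. ] -4.0 tq [-0.13  0.26  0.06] tilt [-0.001 -0.    -1.   ]
```

Request:
jog_arm(
  motion=[
    [[0, 0.2, 0, 0], [0, 0.2, 0, 0], [0, 0.2, 0, 0], [0, 0.2, 0, 0], [0, 0.2, 0, 0], [0, 0, 0, 0]],
  ],
)

```text
clock: 14.6
ee_pos: [0.4939, 0.0484, 0.0623]
tool_rot: [0.0, 0.659, 0.752, 0.0]
contact_force: [-1.6, -0.9, -4.3]
finger_gap: 0.0175
```

Request:
jog_arm(
  motion=[
    [[0, 0.2, 0, 0], [0, 0.2, 0, 0], [0, 0.2, 0, 0], [0, 0.2, 0, 0], [0, 0, 0, 0]],
  ],
)

```text
clock: 15.02
ee_pos: [0.502, 0.0494, 0.0624]
tool_rot: [0.0, 0.659, 0.752, 0.0]
contact_force: [-1.5, -1.2, -4.3]
finger_gap: 0.0173
```

```bash
python3 st.py
```

```text
t 15.02 tcp dock mm [-40.8  -1.7] tip 24.2 z 0.0624 dyaw deg -0.01 F dock [-1.7 -1. ] -4.3 tq [-0.34  0.3  -0.06] tilt [ 0.001 -0.    -1.   ]
```

Only about 2 N now, so the hover works. Continuing.

Request:
jog_arm(
  motion=[
    [[0, 0.2, 0, 0], [0, 0.2, 0, 0], [0, 0.2, 0, 0], [0, 0.2, 0, 0], [0, 0.2, 0, 0], [0, 0, 0, 0]],
  ],
)

```text
clock: 15.52
ee_pos: [0.512, 0.0508, 0.0624]
tool_rot: [0.0, 0.659, 0.752, 0.0]
contact_force: [-0.7, -1.8, -3.7]
finger_gap: 0.0171
```

Request:
jog_arm(
  motion=[
    [[0, 0.2, 0, 0], [0, 0.2, 0, 0], [0, 0.2, 0, 0], [0, 0.2, 0, 0], [0, 0.2, 0, 0], [0, 0, 0, 0]],
  ],
)

```text
clock: 16.02
ee_pos: [0.5215, 0.0519, 0.0622]
tool_rot: [0.0, 0.659, 0.752, -0.0]
contact_force: [-1.5, -3.4, -4.7]
finger_gap: 0.0174
```

```bash
python3 st.py
```

```text
t 16.02 tcp dock mm [-21.2  -1.7] tip 43.8 z 0.0622 dyaw deg -0.01 F dock [-1.9 -3.2] -4.7 tq [-0.86  0.46 -0.06] tilt [-0. -0. -1.]
```

Request:
jog_arm(
  motion=[
    [[0, 0.25, 0, 0], [0, 0.25, 0, 0], [0, 0.25, 0, 0], [0, 0.25, 0, 0], [0, 0.25, 0, 0], [0, 0.25, 0, 0], [0, 0, 0, 0]],
  ],
)

```text
clock: 16.6
ee_pos: [0.5369, 0.0541, 0.0624]
tool_rot: [0.0, 0.659, 0.752, 0.0]
contact_force: [-0.1, -2.2, -4.0]
finger_gap: 0.0174
```

Request:
jog_arm(
  motion=[
    [[0, 0.25, 0, 0], [0, 0.25, 0, 0], [0, 0.25, 0, 0], [0, 0.25, 0, 0], [0, 0.25, 0, 0], [0, 0.25, 0, 0], [0, 0, 0, 0]],
  ],
)

```text
clock: 17.18
ee_pos: [0.5517, 0.0561, 0.0624]
tool_rot: [0.0, 0.659, 0.752, 0.0]
contact_force: [0.2, -1.9, -3.5]
finger_gap: 0.0176
```

```bash
python3 st.py
```

```text
t 17.18 tcp dock mm [ 9.3 -1.6] tip 74.3 z 0.0624 dyaw deg -0.01 F dock [-0.1 -1.9] -3.5 tq [-0.39 -0.15 -0.08] tilt [ 0.001  0.    -1.   ]
```

Request:
jog_arm(
  motion=[
    [[0.03, 0.25, 0, 0], [0.03, 0.25, 0, 0], [0, 0.25, 0, 0], [0, 0.25, 0, 0], [0, 0.25, 0, 0], [0, 0.25, 0, 0], [0, 0.25, 0, 0], [0, 0.25, 0, 0], [0, 0, 0, 0]],
  ],
)

```text
clock: 17.93
ee_pos: [0.5714, 0.0593, 0.0624]
tool_rot: [0.0, 0.659, 0.752, 0.0]
contact_force: [0.9, -1.5, -3.9]
finger_gap: 0.0174
```

Request:
jog_arm(
  motion=[
    [[0, 0.25, 0, 0], [0, 0.25, 0, 0], [0, 0.25, 0, 0], [0, 0.25, 0, 0], [0, 0.25, 0, 0], [0, 0.25, 0, 0], [0, 0.25, 0, 0], [0, 0.25, 0, 0], [0, 0, 0, 0]],
  ],
)

```text
clock: 18.68
ee_pos: [0.5912, 0.0619, 0.0623]
tool_rot: [0.0, 0.659, 0.752, 0.0]
contact_force: [0.4, -0.3, -3.5]
finger_gap: 0.0171
```

```bash
python3 st.py
```

```text
t 18.68 tcp dock mm [49.2 -1. ] tip 114.2 z 0.0623 dyaw deg -0.0 F dock [ 0.4 -0.3] -3.5 tq [-0.28 -0.15 -0.05] tilt [ 0.001  0.    -1.   ]
```

In the guides with no load. I'll carry it on until it touches the connector.

Request:
jog_arm(
  motion=[
    [[0, 0.25, 0, 0], [0, 0.25, 0, 0], [0, 0.25, 0, 0], [0, 0.25, 0, 0], [0, 0.25, 0, 0], [0, 0.25, 0, 0], [0, 0.25, 0, 0], [0, 0, 0, 0]],
  ],
)

```text
clock: 19.35
ee_pos: [0.6085, 0.0642, 0.0623]
tool_rot: [0.0, 0.659, 0.752, 0.0]
contact_force: [0.1, -1.0, -3.3]
finger_gap: 0.0174
```

Request:
jog_arm(
  motion=[
    [[0, 0.15, 0, 0], [0, 0.15, 0, 0], [0, 0.15, 0, 0], [0, 0.15, 0, 0], [0, 0, 0, 0]],
  ],
)

```text
clock: 19.77
ee_pos: [0.6143, 0.0651, 0.0624]
tool_rot: [0.0, 0.659, 0.752, 0.0]
contact_force: [-0.0, -0.5, -4.1]
finger_gap: 0.017
```

Request:
jog_arm(
  motion=[
    [[0, 0.15, 0, 0], [0, 0.15, 0, 0], [0, 0, 0, 0]],
  ],
)

```text
clock: 20.02
ee_pos: [0.6172, 0.0655, 0.0624]
tool_rot: [0.0, 0.659, 0.752, 0.0]
contact_force: [-0.1, -0.4, -4.6]
finger_gap: 0.0173
```

```bash
python3 st.py
```

```text
t 20.02 tcp dock mm [75.5 -0.9] tip 140.5 z 0.0624 dyaw deg -0.01 F dock [-0.1 -0.4] -4.6 tq [-0.05 -0.03  0.06] tilt [ 0.  0. -1.]
```

Request:
jog_arm(
  motion=[
    [[0, 0.15, 0, 0], [0, 0.15, 0, 0], [0, 0, 0, 0]],
  ],
)

```text
clock: 20.27
ee_pos: [0.6202, 0.0658, 0.0624]
tool_rot: [0.0, 0.659, 0.752, 0.0]
contact_force: [0.2, 0.4, -4.0]
finger_gap: 0.0174
```

Request:
jog_arm(
  motion=[
    [[0, 0.15, 0, 0], [0, 0.15, 0, 0], [0, 0, 0, 0]],
  ],
)

```text
clock: 20.52
ee_pos: [0.6231, 0.0662, 0.0624]
tool_rot: [0.0, 0.659, 0.752, 0.0]
contact_force: [-0.6, -0.8, -3.1]
finger_gap: 0.0171
```

```bash
python3 st.py
```

```text
t 20.52 tcp dock mm [81.4 -1. ] tip 146.4 z 0.0624 dyaw deg -0.01 F dock [-0.7 -0.7] -3.1 tq [-0.02 -0.07  0.04] tilt [ 0.  0. -1.]
```

Request:
jog_arm(
  motion=[
    [[0, 0.15, 0, 0], [0, 0.15, 0, 0], [0, 0.1, 0, 0], [0, 0, 0, 0]],
  ],
)

```text
clock: 20.85
ee_pos: [0.6255, 0.0666, 0.0621]
tool_rot: [-0.001, 0.659, 0.752, -0.001]
contact_force: [-7.2, -0.6, -0.2]
finger_gap: 0.017
```

Contact: 7 N at tip ≈149 mm, with the tail about 73 mm inside. I'll unload it, set it down and let go.

Request:
jog_arm(
  motion=[
    [[0, -0.15, 0, 0], [0, 0, 0.1, 0], [0, 0, 0.08, 0], [0, 0, 0, 0]],
  ],
)

```text
clock: 21.18
ee_pos: [0.6251, 0.0665, 0.0605]
tool_rot: [-0.0, 0.659, 0.752, -0.0]
contact_force: [-3.7, -1.3, -1.1]
finger_gap: 0.0174
```

Request:
jog_arm(
  motion=[
    [[0, 0, 0, 0], [0, 0, 0, 0], [0, 0, 0, 0], [0, 0, 0, 0], [0, 0, 0, 0], [0, 0, 0, 0], [0, 0, 0, 0]],
  ],
  gripper=0.6,
)

```text
clock: 21.77
ee_pos: [0.6254, 0.0665, 0.0606]
tool_rot: [0.0, 0.659, 0.752, 0.0]
contact_force: [1.1, -0.7, 0.1]
finger_gap: 0.055
```

Request:
jog_arm(
  motion=[
    [[0, 0, -1, 0], [0, 0, -2, 0], [0, 0, -2, 0], [0, 0, -1.5, 0], [0, 0, 0, 0], [0, 0, 0, 0]],
  ],
)

```text
clock: 22.27
ee_pos: [0.6257, 0.0665, 0.1264]
tool_rot: [0.001, 0.659, 0.752, 0.001]
contact_force: [0.8, -0.6, 0.1]
finger_gap: 0.0559
```

```bash
python3 st.py; python3 -c "
from h import *
for n in('side','wrist'): cv2.imwrite(f'pics/{n}8.png',r.grab_frame(n))"
```

```text
t 22.27 tcp dock mm [84. -1.] tip 149.0 z 0.1264 dyaw deg -0.0 F dock [ 0.7 -0.7] 0.1 tq [ 0.03 -0.09 -0.  ] tilt [ 0.002  0.    -1.   ]
```

Request:
jog_arm(
  motion=[
    [[0, -1.2, 0, 0], [0, -1.2, 0, 0], [0, -1.4, 0, 0], [0, 0, 0, 0], [0, 0, 0, 0], [0, 0, 0, 0], [0, 0, 0, 0], [0, 0, 0, 0], [0, 0, 0, 0]],
  ],
  gripper=0,
  force=30,
)

```text
clock: 23.12
ee_pos: [0.5879, 0.0615, 0.1254]
tool_rot: [-0.0, 0.659, 0.752, -0.0]
contact_force: [-0.8, -1.0, 0.2]
finger_gap: 0.0021
```

Request:
jog_arm(
  motion=[
    [[0, 0, 2, 0], [0, 0, 2, 0], [0, 0, 1.5, 0], [0, 0, 0.5, 0], [0, 0, 0.3, 0], [0, 0, 0, 0]],
  ],
)

```text
clock: 23.62
ee_pos: [0.5878, 0.0615, 0.0625]
tool_rot: [-0.0, 0.659, 0.752, -0.0]
contact_force: [0.4, 0.2, 0.1]
finger_gap: 0.0006
```

```bash
python3 st.py
```

```text
t 23.62 tcp dock mm [45.8 -1. ] tip 110.8 z 0.0625 dyaw deg -0.01 F dock [0.5 0.2] 0.1 tq [-0.   -0.1   0.06] tilt [-0.  0. -1.]
```

Request:
jog_arm(
  motion=[
    [[0, 0, 0.4, 0], [0, 0, 0.4, 0], [0, 0, 0.4, 0], [0, 0, 0, 0]],
  ],
)

```text
clock: 23.95
ee_pos: [0.5873, 0.0615, 0.05]
tool_rot: [-0.0, 0.659, 0.752, -0.0]
contact_force: [0.1, 0.3, -0.4]
finger_gap: 0.0001
```

```bash
python3 st.py
```

```text
t 23.95 tcp dock mm [45.3 -0.9] tip 110.3 z 0.05 dyaw deg -0.0 F dock [0.1 0.3] -0.4 tq [-0.01 -0.09 -0.  ] tilt [-0.001 -0.    -1.   ]
```

Request:
jog_arm(
  motion=[
    [[0, 0, 0.4, 0], [0, 0, 0.4, 0], [0, 0, 0.4, 0], [0, 0, 0.4, 0], [0, 0, 0.4, 0], [0, 0, 0, 0]],
  ],
)

```text
clock: 24.45
ee_pos: [0.5871, 0.0615, 0.0296]
tool_rot: [-0.0, 0.659, 0.752, -0.0]
contact_force: [-0.1, -0.3, -0.6]
finger_gap: 0.0007
```

Request:
jog_arm(
  motion=[
    [[0, 0.2, 0, 0], [0, 0.2, 0, 0], [0, 0.2, 0, 0], [0, 0, 0, 0]],
  ],
)

```text
clock: 24.78
ee_pos: [0.5942, 0.0623, 0.0308]
tool_rot: [0.0, 0.659, 0.752, 0.0]
contact_force: [-0.4, 0.3, 0.1]
finger_gap: 0.0007
```

```bash
python3 st.py
```

```text
t 24.78 tcp dock mm [52.3 -1. ] tip 117.3 z 0.0308 dyaw deg -0.0 F dock [-0.3  0.4] 0.1 tq [-0.03 -0.11 -0.01] tilt [ 0.001  0.    -1.   ]
```

Request:
jog_arm(
  motion=[
    [[0, 0.1, 0, 0], [0, 0.1, 0, 0], [0, 0.1, 0, 0], [0, 0, 0, 0]],
  ],
)

```text
clock: 25.12
ee_pos: [0.5967, 0.0627, 0.0306]
tool_rot: [0.0, 0.659, 0.752, 0.0]
contact_force: [0.3, -0.2, -1.2]
finger_gap: 0.0003
```

```bash
python3 st.py
```

```text
t 25.12 tcp dock mm [54.8 -1. ] tip 119.8 z 0.0306 dyaw deg -0.0 F dock [ 0.3 -0.3] -1.2 tq [-0.06 -0.11  0.02] tilt [ 0.  0. -1.]
```

Request:
jog_arm(
  motion=[
    [[0, 0.1, 0, 0], [0, 0.1, 0, 0], [0, 0, 0, 0]],
  ],
)

```text
clock: 25.37
ee_pos: [0.5987, 0.063, 0.0305]
tool_rot: [-0.0, 0.659, 0.752, -0.0]
contact_force: [0.1, 0.4, -0.3]
finger_gap: 0.0007
```

```bash
python3 st.py
```

```text
t 25.37 tcp dock mm [56.8 -1. ] tip 121.8 z 0.0305 dyaw deg -0.0 F dock [0.2 0.4] -0.3 tq [-0.04 -0.13 -0.03] tilt [-0. -0. -1.]
```

Request:
jog_arm(
  motion=[
    [[0, 0.1, 0, 0], [0, 0.1, 0, 0], [0, 0, 0, 0]],
  ],
)

```text
clock: 25.62
ee_pos: [0.6, 0.0632, 0.0305]
tool_rot: [-0.001, 0.659, 0.752, -0.001]
contact_force: [-4.2, -0.5, 3.6]
finger_gap: 0.0004
```

Request:
jog_arm(
  motion=[
    [[0, 0.1, 0, 0], [0, 0.1, 0, 0], [0, 0, 0, 0]],
  ],
)

```text
clock: 25.87
ee_pos: [0.6017, 0.0634, 0.0307]
tool_rot: [-0.001, 0.659, 0.752, -0.001]
contact_force: [-6.7, -1.8, 6.4]
finger_gap: 0.0003
```

```bash
python3 st.py
```

```text
t 25.87 tcp dock mm [59.8 -0.9] tip 124.8 z 0.0307 dyaw deg 0.0 F dock [-6.8 -0.9] 6.4 tq [-0.16  0.82  0.03] tilt [-0.002 -0.    -1.   ]
```

Pressing at 7 N, but the tail drags the fingers upward, so the contact point is a little high. I'll back off, go 5 mm lower and press again.

Request:
jog_arm(
  motion=[
    [[0, -0.3, 0, 0], [0, -0.2, 0, 0], [0, 0, 0.3, 0], [0, 0, 0.25, 0], [0, 0.2, 0, 0], [0, 0.2, 0, 0], [0, 0, 0, 0]],
  ],
)

```text
clock: 26.45
ee_pos: [0.6015, 0.0633, 0.0249]
tool_rot: [-0.0, 0.659, 0.752, -0.0]
contact_force: [-2.7, -1.1, 0.3]
finger_gap: 0.0006
```

Request:
jog_arm(
  motion=[
    [[0, 0.1, 0, 0], [0, 0.05, 0, 0], [0, 0, 0, 0]],
  ],
)

```text
clock: 26.7
ee_pos: [0.6024, 0.0635, 0.0252]
tool_rot: [-0.001, 0.659, 0.752, -0.001]
contact_force: [-6.5, -0.8, 6.3]
finger_gap: 0.0001
```

```bash
python3 st.py
```

```text
t 26.7 tcp dock mm [60.5 -1. ] tip 125.5 z 0.0252 dyaw deg -0.0 F dock [-6.5  0. ] 6.3 tq [-0.24  0.81  0.04] tilt [-0.002 -0.    -1.   ]
```

Request:
jog_arm(
  motion=[
    [[0, 0.05, -0.04, 0], [0, 0.1, 0, 0], [0, 0, 0, 0]],
  ],
)

```text
clock: 26.95
ee_pos: [0.6038, 0.0637, 0.0256]
tool_rot: [-0.001, 0.659, 0.752, -0.001]
contact_force: [-6.9, -0.9, 6.7]
finger_gap: 0.0003
```

```bash
python3 st.py
```

```text
t 26.95 tcp dock mm [61.9 -1. ] tip 126.9 z 0.0256 dyaw deg 0.0 F dock [-7.  0.] 6.7 tq [-0.19  0.93 -0.02] tilt [-0.002 -0.    -1.   ]
```

Request:
jog_arm(
  motion=[
    [[0, 0.1, -0.02, 0], [0, 0.1, -0.02, 0], [0, 0, 0, 0]],
  ],
)

```text
clock: 27.2
ee_pos: [0.6045, 0.0638, 0.0258]
tool_rot: [-0.002, 0.659, 0.752, -0.002]
contact_force: [-12.9, -2.1, 9.7]
finger_gap: 0.0004
```

```bash
python3 st.py; python3 -c "
from h import *
im=r.grab_frame('wrist');cv2.imwrite('pics/wrist9.png',im)
a=cv2.imread('pics/wrist8.png');s=r.grab_frame('side');cv2.imwrite('pics/side9.png',s)
q=cv2.imread('pics/side8.png')
f=lambda i,w,h:cv2.resize(i,(w,h),interpolation=cv2.INTER_CUBIC)
cv2.imwrite('pics/x9.png',np.vstack([np.hstack([f(a,400,300),f(im,400,300)]),np.hstack([f(q[215:305,210:330],400,300),f(s[215:305,210:330],400,300)])]))"
```

```text
t 27.2 tcp dock mm [62.7 -0.9] tip 127.7 z 0.0258 dyaw deg 0.0 F dock [-13.1  -0.4] 9.7 tq [-0.39  1.89  0.01] tilt [-0.005 -0.    -1.   ]
```

View pics/x9.png

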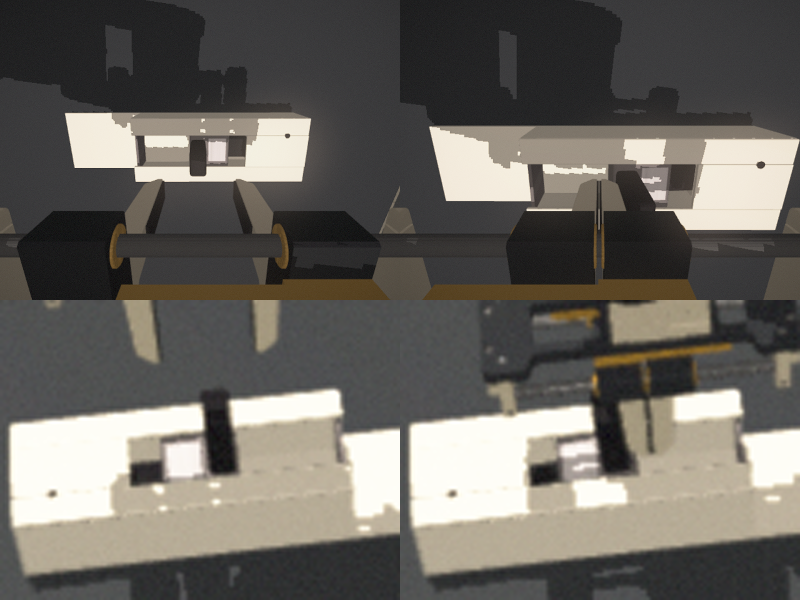

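The last view shows the flap shut: dark panel at (537,185) on the right, (140,150) on the left. In the right-hand pictures the tapered fingers bear on the post rather than low on the tail, so the pack pitches nose-down. I'll back off and press it home with a 60 N grip, hovering slightly, as that kept friction near zero.

Request:
jog_arm(
  motion=[
    [[0, -0.6, 0, 0], [0, -0.6, 0, 0], [0, 0, -2, 0], [0, 0, -2.5, 0], [0, 0, -3, 0], [0, 0, -2.5, 0], [0, 1.2, 0, 0], [0, 1.5, 0, 0], [0, 1.0, 0, 0], [0, 0, 0, 0], [0, 0, 0, 0], [0, 0, 0, 0]],
  ],
)

```text
clock: 28.3
ee_pos: [0.6306, 0.0672, 0.1256]
tool_rot: [-0.0, 0.659, 0.752, -0.0]
contact_force: [-1.1, 0.1, 0.5]
finger_gap: 0.0009
```

Request:
jog_arm(
  motion=[
    [[0, 0, 0, 0], [0, 0, 0, 0], [0, 0, 0, 0], [0, 0, 0, 0], [0, 0, 0, 0], [0, 0, 0, 0]],
  ],
  gripper=0.6,
)

```text
clock: 28.8
ee_pos: [0.6312, 0.0673, 0.1259]
tool_rot: [-0.0, 0.659, 0.752, 0.0]
contact_force: [0.2, -0.3, -0.6]
finger_gap: 0.0358
```

```bash
python3 st.py; python3 -c "
from h import *
# post top position from the wrist and side pictures: darkest blob near the predicted spot
d=np.load('pose.npz')['d']
for n in('side','top','wrist'):
    im=r.grab_frame(n);cv2.imwrite(f'pics/{n}10.png',im);c=r.get_calibration(n);g=cv2.cvtColor(im,cv2.COLOR_BGR2GRAY)
    for z in(.062,.075,.09,.1):
        best=[]
        xs=np.arange(50,125);P=T(d,np.c_[xs/1e3,np.full(len(xs),-.001),np.full(len(xs),z)])
        q=proj(P,c);v=[float(cv2.getRectSubPix(g,(1,1),tuple(map(float,a)))[0,0]) for a in q]
        v=np.array(v);k=np.where(v<60)[0];print(n,z,'dark x mm',(xs[k].min(),xs[k].max(),len(k)) if len(k) else None)
"
```

```text
t 28.8 tcp dock mm [89.6 -1. ] tip 154.6 z 0.1259 dyaw deg -0.0 F dock [ 0.2 -0.3] -0.6 tq [-0.02 -0.09  0.06] tilt [-0.  0. -1.]
side 0.062 dark x mm (np.int64(73), np.int64(88), 16)
side 0.075 dark x mm (np.int64(74), np.int64(89), 16)
side 0.09 dark x mm (np.int64(76), np.int64(87), 12)
side 0.1 dark x mm (np.int64(76), np.int64(87), 12)
top 0.062 dark x mm None
top 0.075 dark x mm None
top 0.09 dark x mm None
top 0.1 dark x mm None
wrist 0.062 dark x mm (np.int64(73), np.int64(92), 20)
wrist 0.075 dark x mm (np.int64(74), np.int64(92), 19)
wrist 0.09 dark x mm (np.int64(75), np.int64(91), 16)
wrist 0.1 dark x mm (np.int64(76), np.int64(91), 4)
```

Request:
jog_arm(
  motion=[
    [[0, -0.7, 0, 0], [0, 0, 1.5, 0], [0, 0, 2, 0], [0, 0, 1.5, 0], [0, 0, 1, 0], [0, 0, 0.5, 0], [0, 0, 0, 0], [0, 0, 0, 0]],
  ],
)

```text
clock: 29.62
ee_pos: [0.6246, 0.0663, 0.0614]
tool_rot: [0.0, 0.659, 0.752, 0.0]
contact_force: [-0.6, -0.4, 0.7]
finger_gap: 0.0559
```

Request:
jog_arm(
  motion=[
    [[0, 0, 0, 0], [0, 0, 0, 0], [0, 0, 0, 0], [0, 0, 0, 0], [0, 0, 0, 0], [0, 0, 0, 0], [0, 0, 0, 0], [0, 0, 0, 0]],
  ],
  gripper=0,
  force=60,
)

```text
clock: 30.28
ee_pos: [0.6243, 0.0663, 0.0609]
tool_rot: [-0.0, 0.659, 0.752, -0.0]
contact_force: [-1.7, -0.3, 1.1]
finger_gap: 0.0173
```

Request:
jog_arm(
  motion=[
    [[0, 0, -0.1, 0], [0, 0, -0.05, 0], [0, 0, 0, 0]],
  ],
)

```text
clock: 30.53
ee_pos: [0.624, 0.0664, 0.0621]
tool_rot: [-0.0, 0.659, 0.752, -0.0]
contact_force: [0.3, -0.8, -4.2]
finger_gap: 0.0172
```

```bash
python3 st.py
```

```text
t 30.53 tcp dock mm [82.4 -1. ] tip 147.4 z 0.0621 dyaw deg -0.0 F dock [ 0.2 -0.8] -4.2 tq [-0.07 -0.06  0.01] tilt [-0.001 -0.    -1.   ]
```

Gripped and hovering 1.2 mm, no load. I'll press in small steps.

Request:
jog_arm(
  motion=[
    [[0, 0.1, 0, 0], [0, 0.1, 0, 0], [0, 0.1, 0, 0], [0, 0, 0, 0]],
  ],
)

```text
clock: 30.87
ee_pos: [0.6266, 0.0667, 0.0621]
tool_rot: [-0.001, 0.659, 0.752, -0.001]
contact_force: [-4.2, -0.8, -1.4]
finger_gap: 0.0174
```

```bash
python3 st.py
```

```text
t 30.87 tcp dock mm [85.  -0.9] tip 150.0 z 0.0621 dyaw deg -0.0 F dock [-4.2 -0.2] -1.4 tq [-0.17  0.8  -0.02] tilt [-0.002 -0.    -1.   ]
```

Request:
jog_arm(
  motion=[
    [[0, 0.1, -0.02, 0], [0, 0.1, -0.02, 0], [0, 0, 0, 0]],
  ],
)

```text
clock: 31.12
ee_pos: [0.6276, 0.0668, 0.0624]
tool_rot: [-0.001, 0.659, 0.752, -0.002]
contact_force: [-8.7, -1.1, 1.2]
finger_gap: 0.0174
```

```bash
python3 st.py
```

```text
t 31.12 tcp dock mm [86.  -0.9] tip 151.0 z 0.0624 dyaw deg 0.0 F dock [-8.8  0. ] 1.2 tq [-0.36  1.89  0.  ] tilt [-0.004 -0.    -1.   ]
```

Request:
jog_arm(
  motion=[
    [[0, 0.1, -0.02, 0], [0, 0.1, -0.02, 0], [0, 0, 0, 0]],
  ],
)

```text
clock: 31.37
ee_pos: [0.6291, 0.0671, 0.0626]
tool_rot: [-0.002, 0.659, 0.752, -0.002]
contact_force: [-11.3, -1.8, 1.9]
finger_gap: 0.0173
```

```bash
python3 st.py
```

```text
t 31.37 tcp dock mm [87.4 -0.9] tip 152.4 z 0.0626 dyaw deg 0.0 F dock [-11.4  -0.3] 1.9 tq [-0.37  2.28 -0.02] tilt [-0.005 -0.    -1.   ]
```

Request:
jog_arm(
  motion=[
    [[0, 0.1, -0.02, 0], [0, 0.1, -0.02, 0], [0, 0, 0, 0]],
  ],
)

```text
clock: 31.62
ee_pos: [0.6306, 0.0673, 0.0629]
tool_rot: [-0.002, 0.659, 0.752, -0.002]
contact_force: [-12.2, -1.9, 1.4]
finger_gap: 0.0171
```

```bash
python3 st.py
```

```text
t 31.62 tcp dock mm [89.  -0.9] tip 154.0 z 0.0629 dyaw deg 0.0 F dock [-12.3  -0.3] 1.4 tq [-0.43  2.72 -0.01] tilt [-0.007 -0.001 -1.   ]
```

Request:
jog_arm(
  motion=[
    [[0, 0.1, -0.02, 0], [0, 0.1, -0.02, 0], [0, 0, 0, 0]],
  ],
)

```text
clock: 31.87
ee_pos: [0.6321, 0.0675, 0.0631]
tool_rot: [-0.003, 0.659, 0.752, -0.003]
contact_force: [-14.0, -2.8, 2.3]
finger_gap: 0.0173
```

```bash
python3 st.py; cat > edge.py <<'E'
from h import *
import sys
d=np.load('pose.npz')['d']
cv2.imwrite(sys.argv[1],r.grab_frame('side'))
c=r.get_calibration('side')
for f in('pics/side10.png',sys.argv[1]):
    g=cv2.cvtColor(cv2.imread(f),cv2.COLOR_BGR2GRAY).astype(np.float32);o=[]
    for y in(-6,-9,-12):
        xs=np.arange(100,141,.25);q=proj(T(d,np.c_[xs/1e3,np.full(len(xs),y/1e3),np.full(len(xs),.047)]),c).astype(np.float32)
        v=cv2.remap(g,q[:,:1].copy(),q[:,1:].copy(),cv2.INTER_LINEAR).ravel()
        v=np.convolve(v,np.ones(5)/5,'same')[4:-4];k=np.argmin(np.gradient(v));o.append((float(xs[4+k]),int(v.max()),int(v.min())))
    print(f,"block front edge x",o)
E
python3 edge.py pics/side11.png
```

```text
t 31.87 tcp dock mm [90.5 -0.9] tip 155.5 z 0.0631 dyaw deg 0.01 F dock [-14.2  -0.9] 2.3 tq [-0.5   2.98  0.02] tilt [-0.008 -0.001 -1.   ]
pics/side10.png block front edge x [(116.5, 248, 93), (115.75, 248, 144), (115.75, 248, 149)]
pics/side11.png block front edge x [(123.0, 246, 81), (123.0, 247, 143), (122.75, 248, 157)]
```

The block's front edge has advanced 7 mm in the side view, and the force slope of about 1.2 N/mm is the connector's spring, so travel is roughly 4.5 mm. I'll press a little more for margin.

Request:
jog_arm(
  motion=[
    [[0, 0.1, -0.02, 0], [0, 0.1, -0.02, 0], [0, 0.05, 0, 0], [0, 0, 0, 0], [0, 0, 0, 0]],
  ],
)

```text
clock: 32.33
ee_pos: [0.634, 0.0678, 0.0633]
tool_rot: [-0.003, 0.659, 0.752, -0.003]
contact_force: [-15.7, -1.8, 3.5]
finger_gap: 0.0173
```

```bash
python3 st.py;python3 edge.py pics/side12.png
```

```text
t 32.33 tcp dock mm [92.5 -0.9] tip 157.5 z 0.0633 dyaw deg 0.01 F dock [-15.8   0.2] 3.5 tq [-0.62  3.42  0.  ] tilt [-0.009 -0.001 -1.   ]
pics/side10.png block front edge x [(116.5, 248, 93), (115.75, 248, 144), (115.75, 248, 149)]
pics/side12.png block front edge x [(126.5, 247, 81), (124.5, 247, 112), (124.5, 248, 141)]
```

Request:
jog_arm(
  motion=[
    [[0, -0.1, 0, 0], [0, -0.1, 0.05, 0], [0, 0, 0.05, 0], [0, 0, 0, 0]],
  ],
)

```text
clock: 32.72
ee_pos: [0.6333, 0.0677, 0.0627]
tool_rot: [-0.002, 0.659, 0.752, -0.002]
contact_force: [-11.1, -1.3, 1.9]
finger_gap: 0.0172
```

```bash
python3 st.py;python3 edge.py pics/side13.png
```

```text
t 32.72 tcp dock mm [91.7 -0.9] tip 156.7 z 0.0627 dyaw deg 0.0 F dock [-11.1   0.2] 1.9 tq [-0.46  2.35  0.02] tilt [-0.006 -0.001 -1.   ]
pics/side10.png block front edge x [(116.5, 248, 93), (115.75, 248, 144), (115.75, 248, 149)]
pics/side13.png block front edge x [(127.25, 246, 82), (124.75, 247, 125), (124.25, 247, 148)]
```

Still loaded at 11 N. I'll ease off a little more, then open and rise clear.

Request:
jog_arm(
  motion=[
    [[0, -0.1, 0.03, 0], [0, -0.05, 0, 0], [0, 0, 0, 0]],
  ],
)

```text
clock: 33.02
ee_pos: [0.6328, 0.0676, 0.0624]
tool_rot: [-0.001, 0.659, 0.752, -0.001]
contact_force: [-5.4, -0.8, -3.4]
finger_gap: 0.0173
```

Request:
jog_arm(
  motion=[
    [[0, 0, 0, 0], [0, 0, 0, 0], [0, 0, 0, 0], [0, 0, 0, 0], [0, 0, 0, 0], [0, 0, 0, 0], [0, 0, 0, 0]],
  ],
  gripper=0.6,
)

```text
clock: 33.6
ee_pos: [0.6344, 0.0677, 0.0632]
tool_rot: [0.0, 0.659, 0.752, 0.0]
contact_force: [0.8, -0.2, -0.2]
finger_gap: 0.0548
```

Request:
jog_arm(
  motion=[
    [[0, 0, -1, 0], [0, 0, -2, 0], [0, 0, -2.5, 0], [0, 0, -3, 0], [0, 0, -3, 0], [0, 0, 0, 0], [0, 0, 0, 0]],
  ],
)

```text
clock: 34.18
ee_pos: [0.6351, 0.0677, 0.1804]
tool_rot: [0.001, 0.659, 0.752, 0.001]
contact_force: [-0.9, 0.3, 0.0]
finger_gap: 0.0556
```

```bash
python3 st.py;python3 edge.py pics/side14.png; python3 - <<'E'
from h import *
d=np.load('pose.npz')['d'];im=r.grab_frame('wrist');cv2.imwrite('pics/wrist14.png',im)
for f,n in(('pics/side14.png','side'),):
    g=cv2.cvtColor(cv2.imread(f),cv2.COLOR_BGR2GRAY).astype(np.float32);c=r.get_calibration(n)
    for z in(.062,.075,.09,.1):
        xs=np.arange(55,125,.5);q=proj(T(d,np.c_[xs/1e3,0*xs-.001,0*xs+z]),c).astype(np.float32)
        v=cv2.remap(g,q[:,:1].copy(),q[:,1:].copy(),cv2.INTER_LINEAR).ravel();k=xs[v<60];print(n,z,k.min(),k.max())
# change since before the task at the bystanders; flap-region brightness now vs shut/with flap open
a=cv2.imread('pics/side0.png').astype(int);b=cv2.imread('pics/side14.png').astype(int)
for nm,(x,y) in dict(cup=(384,356),tin=(268,379),ball=(253,154)).items():print(nm,abs(a-b)[y-22:y+22,x-22:x+22].mean().round(1))
g=lambda f:cv2.imread(f,0)
P=T(d,np.array([[3,y,z] for y in(-24,-15,-5) for z in(15,25,35)])/1e3)
q=proj(P,r.get_calibration('side')).round().astype(int)
for f in('side0','side8','side5','side14'):print(f,[int(g(f'pics/{f}.png')[v,u]) for u,v in q])
E
```

```text
t 34.18 tcp dock mm [93.5 -1.1] tip 158.5 z 0.1804 dyaw deg -0.0 F dock [-0.8  0.4] 0.0 tq [-0.03 -0.11  0.01] tilt [ 0.004  0.    -1.   ]
pics/side10.png block front edge x [(116.5, 248, 93), (115.75, 248, 144), (115.75, 248, 149)]
pics/side14.png block front edge x [(122.5, 247, 94), (122.25, 247, 146), (122.75, 248, 146)]
side 0.062 78.5 94.0
side 0.075 78.5 95.0
side 0.09 80.5 92.5
side 0.1 81.0 92.5
cup 3.4
tin 1.7
ball 42.2
side0 [109, 122, 131, 157, 106, 122, 252, 153, 126]
side8 [110, 124, 131, 129, 107, 124, 180, 123, 127]
side5 [48, 171, 162, 76, 43, 171, 216, 76, 42]
side14 [106, 125, 132, 156, 106, 125, 250, 156, 128]
```

The flap pattern matches shut. The ball patch differs from the start, so I'll check whether the arm is just in front of it. I'll also check whether the block's edge is creeping.

```bash
python3 - <<'E'
from h import *
cv2.imwrite('pics/top14.png',r.grab_frame('top'))
for f in('side0','side6','side10','side14','top0','top5','top14'):
    h=cv2.cvtColor(cv2.imread(f'pics/{f}.png'),cv2.COLOR_BGR2HSV);m=cv2.inRange(h,(130,80,30),(160,255,255));M=cv2.moments(m,True);print(f,int(M['m00']),(round(M['m10']/M['m00'],1),round(M['m01']/M['m00'],1)) if M['m00'] else None)
E
python3 edge.py pics/side15.png
```

```text
side0 575 (252.6, 153.5)
side6 574 (252.6, 153.5)
side10 0 None
side14 30 (242.1, 153.4)
top0 1128 (478.9, 160.7)
top5 1130 (479.0, 160.7)
top14 1129 (479.0, 160.7)
pics/side10.png block front edge x [(116.5, 248, 93), (115.75, 248, 144), (115.75, 248, 149)]
pics/side15.png block front edge x [(122.5, 248, 94), (122.25, 248, 146), (122.25, 248, 146)]
```

The ball hasn't moved; the arm was in front of it. The pack's edge is stable. My travel estimate is about 5 ± 1 mm, so I'll press once more for margin and to test the spring.

Request:
jog_arm(
  motion=[
    [[0, -0.45, 0, 0], [0, 0, 3, 0], [0, 0, 3, 0], [0, 0, 2.5, 0], [0, 0, 2, 0], [0, 0, 1, 0], [0, 0, 0.3, 0], [0, 0, 0, 0], [0, 0, 0, 0]],
  ],
)

```text
clock: 35.13
ee_pos: [0.6304, 0.0671, 0.0611]
tool_rot: [0.001, 0.659, 0.752, 0.0]
contact_force: [-1.2, -0.2, 0.3]
finger_gap: 0.0557
```

```bash
python3 st.py
```

```text
t 35.13 tcp dock mm [88.7 -1.1] tip 153.7 z 0.0611 dyaw deg -0.01 F dock [-1.2 -0. ] 0.3 tq [-0.01 -0.14 -0.  ] tilt [ 0.001  0.    -1.   ]
```

Request:
jog_arm(
  motion=[
    [[0.01, 0.03, 0, 0], [0, 0, 0, 0], [0, 0, 0, 0], [0, 0, 0, 0], [0, 0, 0, 0], [0, 0, 0, 0], [0, 0, 0, 0], [0, 0, 0, 0], [0, 0, 0, 0]],
  ],
  gripper=0,
  force=60,
)

```text
clock: 35.88
ee_pos: [0.6297, 0.0672, 0.0601]
tool_rot: [-0.0, 0.659, 0.752, -0.0]
contact_force: [-5.3, -1.5, 3.2]
finger_gap: 0.0174
```

Request:
jog_arm(
  motion=[
    [[0, 0.1, -0.05, 0], [0, 0.1, -0.05, 0], [0, 0, 0, 0]],
  ],
)

```text
clock: 36.13
ee_pos: [0.6304, 0.0673, 0.0605]
tool_rot: [-0.002, 0.659, 0.752, -0.002]
contact_force: [-8.5, -0.9, 4.5]
finger_gap: 0.0172
```

```bash
python3 st.py;python3 edge.py pics/side16.png
```

```text
t 36.13 tcp dock mm [88.8 -0.8] tip 153.8 z 0.0605 dyaw deg -0.0 F dock [-8.6  0.2] 4.5 tq [-0.34  1.65  0.05] tilt [-0.004 -0.    -1.   ]
pics/side10.png block front edge x [(116.5, 248, 93), (115.75, 248, 144), (115.75, 248, 149)]
pics/side16.png block front edge x [(123.0, 247, 101), (122.25, 247, 143), (122.25, 247, 136)]
```

Request:
jog_arm(
  motion=[
    [[0, 0.1, -0.04, 0], [0, 0.1, -0.04, 0], [0, 0, 0, 0]],
  ],
)

```text
clock: 36.43
ee_pos: [0.6311, 0.0675, 0.0608]
tool_rot: [-0.003, 0.659, 0.752, -0.003]
contact_force: [-12.3, -2.4, 4.4]
finger_gap: 0.0174
```

```bash
python3 st.py;python3 edge.py pics/side17.png
```

```text
t 36.43 tcp dock mm [89.5 -0.8] tip 154.5 z 0.0608 dyaw deg 0.01 F dock [-12.5  -0.7] 4.4 tq [-0.45  2.65 -0.  ] tilt [-0.008 -0.001 -1.   ]
pics/side10.png block front edge x [(116.5, 248, 93), (115.75, 248, 144), (115.75, 248, 149)]
pics/side17.png block front edge x [(123.0, 247, 95), (123.0, 247, 144), (122.25, 247, 151)]
```

Request:
jog_arm(
  motion=[
    [[0, 0.1, -0.02, 0], [0, 0.1, -0.02, 0], [0, 0, 0, 0]],
  ],
)

```text
clock: 36.73
ee_pos: [0.6325, 0.0677, 0.061]
tool_rot: [-0.003, 0.659, 0.752, -0.003]
contact_force: [-15.2, -2.3, 4.4]
finger_gap: 0.0174
```

```bash
python3 st.py
```

```text
t 36.73 tcp dock mm [91.  -0.8] tip 156.0 z 0.061 dyaw deg 0.0 F dock [-15.4  -0.2] 4.4 tq [-0.52  3.1  -0.01] tilt [-0.009 -0.001 -1.   ]
```

It held to about 14 N and then gave, so the connector was already well in. One more millimetre, then ease off and release.

Request:
jog_arm(
  motion=[
    [[0, 0.1, -0.02, 0], [0, 0, 0, 0], [0, 0, 0, 0]],
  ],
)

```text
clock: 36.98
ee_pos: [0.6332, 0.0678, 0.0611]
tool_rot: [-0.003, 0.659, 0.752, -0.003]
contact_force: [-15.3, -2.0, 5.4]
finger_gap: 0.0172
```

Request:
jog_arm(
  motion=[
    [[0, -0.1, 0.02, 0], [0, -0.1, 0.03, 0], [0, -0.1, 0, 0], [0, 0, 0, 0]],
  ],
)

```text
clock: 37.32
ee_pos: [0.6324, 0.0676, 0.0608]
tool_rot: [-0.001, 0.659, 0.752, -0.001]
contact_force: [-6.3, -0.9, -3.3]
finger_gap: 0.0174
```

Request:
jog_arm(
  motion=[
    [[0, 0, 0, 0], [0, 0, 0, 0], [0, 0, 0, 0], [0, 0, 0, 0], [0, 0, 0, 0], [0, 0, 0, 0], [0, 0, 0, 0]],
  ],
  gripper=0.6,
)

```text
clock: 37.9
ee_pos: [0.6343, 0.0678, 0.0621]
tool_rot: [0.0, 0.659, 0.752, 0.0]
contact_force: [-0.1, 0.1, -0.6]
finger_gap: 0.0547
```

Request:
jog_arm(
  motion=[
    [[0, 0, -1, 0], [0, 0, -2, 0], [0, 0, -2.5, 0], [0, 0, -3, 0], [0, 0, -3, 0], [0, 0, 0, 0], [0, 0, 0, 0], [0, 0, 0, 0], [0, 0, 0, 0], [0, 0, 0, 0], [0, 0, 0, 0]],
  ],
)

```text
clock: 38.82
ee_pos: [0.6336, 0.0677, 0.176]
tool_rot: [-0.001, 0.659, 0.752, -0.001]
contact_force: [-0.1, -0.4, -0.4]
finger_gap: 0.0558
```

```bash
python3 st.py;python3 edge.py pics/side18.png; python3 - <<'E'
from h import *
d=np.load('pose.npz')['d'];g=lambda f:cv2.imread(f,0)
P=T(d,np.array([[3,y,z] for y in(-24,-15,-5) for z in(15,25,35)])/1e3)
q=proj(P,r.get_calibration('side')).round().astype(int)
for f in('side0','side18'):print(f,[int(g(f'pics/{f}.png')[v,u]) for u,v in q])
a=cv2.imread('pics/side0.png').astype(int);b=cv2.imread('pics/side18.png').astype(int)
for nm,(x,y) in dict(cup=(384,356),tin=(268,379)).items():print(nm,abs(a-b)[y-22:y+22,x-22:x+22].mean().round(1))
E
```

```text
t 38.82 tcp dock mm [92.  -0.9] tip 157.0 z 0.176 dyaw deg -0.0 F dock [-0.1 -0.4] -0.4 tq [-0.04 -0.08  0.02] tilt [-0.002 -0.    -1.   ]
pics/side10.png block front edge x [(116.5, 248, 93), (115.75, 248, 144), (115.75, 248, 149)]
pics/side18.png block front edge x [(120.75, 247, 95), (120.75, 248, 141), (120.5, 248, 150)]
side0 [109, 122, 131, 157, 106, 122, 252, 153, 126]
side18 [108, 122, 130, 155, 108, 122, 210, 154, 129]
cup 3.3
tin 1.7
```

The pack's edge sits 1.7 mm further back than after the first release. I'll wait 1.5 s and see whether it's still creeping.

Request:
jog_arm(
  motion=[
    [[0, 0, 0, 0], [0, 0, 0, 0], [0, 0, 0, 0], [0, 0, 0, 0], [0, 0, 0, 0], [0, 0, 0, 0], [0, 0, 0, 0], [0, 0, 0, 0], [0, 0, 0, 0], [0, 0, 0, 0], [0, 0, 0, 0], [0, 0, 0, 0], [0, 0, 0, 0], [0, 0, 0, 0], [0, 0, 0, 0], [0, 0, 0, 0], [0, 0, 0, 0], [0, 0, 0, 0]],
  ],
)

```text
clock: 40.37
ee_pos: [0.634, 0.0677, 0.1769]
tool_rot: [0.0, 0.659, 0.752, 0.0]
contact_force: [0.5, -1.2, 0.3]
finger_gap: 0.0555
```

```bash
python3 edge.py pics/side19.png; python3 - <<'E'
from h import *
d=np.load('pose.npz')['d'];c=r.get_calibration('side')
for f in('side8','side10','side14','side18','side19'):
    g=cv2.cvtColor(cv2.imread(f'pics/{f}.png'),cv2.COLOR_BGR2GRAY).astype(np.float32);o=[]
    for z in(.06,.068,.076,.084,.092,.1):
        xs=np.arange(60,110,.25);q=proj(T(d,np.c_[xs/1e3,0*xs-.001,0*xs+z]),c).astype(np.float32)
        v=np.convolve(cv2.remap(g,q[:,:1].copy(),q[:,1:].copy(),cv2.INTER_LINEAR).ravel(),np.ones(5)/5,'same')[4:-4]
        e=np.gradient(v);o.append((float(xs[4+np.argmin(e)]),float(xs[4+np.argmax(e)])))
    print(f,o)
E
```

```text
pics/side10.png block front edge x [(116.5, 248, 93), (115.75, 248, 144), (115.75, 248, 149)]
pics/side19.png block front edge x [(120.75, 248, 94), (120.75, 248, 143), (120.5, 248, 149)]
side8 [(70.5, 89.5), (72.25, 89.0), (71.5, 90.5), (73.0, 90.0), (72.75, 89.75), (72.25, 89.25)]
side10 [(70.5, 89.5), (72.25, 91.0), (71.5, 90.5), (73.0, 90.0), (73.0, 89.75), (72.5, 89.25)]
side14 [(76.75, 98.75), (76.25, 95.75), (75.75, 94.75), (77.5, 94.75), (79.0, 95.75), (78.5, 95.5)]
side18 [(75.0, 94.25), (76.25, 94.0), (75.75, 94.75), (77.25, 94.25), (76.75, 94.0), (76.75, 93.5)]
side19 [(76.75, 94.25), (76.25, 93.75), (75.75, 94.75), (77.25, 94.75), (76.75, 94.0), (76.75, 93.5)]
```

The pack is stable: no motion over 1.5 s at about 4.5–5 mm past first contact, which matches the connector's 5 mm rest point. The flap reads shut and the arm is clear, so I'm handing it in.

```bash
python3 -c "
from plant import r
print(r.sign_off())"
```

```text
the job is handed in; nothing more can be done
None
```

The battery pack is in the dock on its connector, with the gripper clear and the flap shut behind it. I handed it in at about 40 s. I couldn't read the connector's travel directly, so "seated" (4 mm or more) is my estimate.

**What I did:**
- I carried the pack by its post through the flap, hovering about 1–2 mm above the floor plate, until it met the connector.
- I pressed it home with a 60 N grip. I pressed twice, peaking at about 16 N at the wrist on the first and 15 N on the second; both are below the 20 N limit.

**Last checks:**
- **Seating:** the block moved about 4.5 mm past first contact in the side view. The force slope matched the connector's spring, so I estimate about 4.5–5 mm of travel. After release it came back 1.7 mm from where it had rested after the first press. It then stayed still for 1.5 s, which fits the 5 mm rest point.
- **Flap:** its pixels in the side view match the shut state at the start.
- **Bystanders:** the dryer ball was unmoved in the top view after the first press. The cup and tin showed no sign of movement in the side view.

**What went wrong on the way:**
- On the first entry (30 N grip) the pack tipped nose-down and dug into the plate, at about 39 N up and 14 N back on the wrist. The flap was part open then, so it may have taken some of that 14 N; its limit is 15 N.
- Pressing down on the landing after regripping also jammed it, at about 41 N up and 23 N back. That was on the floor plate, clear of the flap.
- A push from behind with closed fingers bore on the post instead of the tail and tipped the pack again, so I went back to gripping the post.

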